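Lid, pack and lock the lacquered tea caddies

ROBOT

A 6-joint arm with a two-finger parallel gripper is mounted at the origin on the work surface. World frame = base frame: x ahead of the robot, y to its left, z up, the work surface at z = 0. Lengths are in m, angles in rad, forces in N, time in s.
With the tool pointing down it reaches from about 0.3 to 0.825 m from the base axis. Payload 5.4 kg.
Tool frame: the origin (TCP) lies on the centre line of the jaws, within the pads' length; the fingertips stand 25 mm ahead of it and the grasp point (between the pads) lies 6 mm ahead of it; y points along the fingers, x is the direction in which the jaws open and shut, and the axes are right-handed (so a half turn about y gives the same grasp; the last joint's range is limited). The gripper opens to 92 mm and grips with 3 to 60 N. Pads are 20 mm wide; open, the fingers measure 128 mm over their backs; the gripper's body (75 mm by 189 mm) begins 69 mm behind the grasp point.
Start: joints at [-1.319, 0.158, 1.597, -0, 1.386, -0.21], TCP at [0.256, -0.515, 0.24] pointing down, gripper open.
Joint ranges: [-2.91, 2.91], [-0.94, 2.29], [0.18, 2.7], [-1.29, 4.43], [0.17, 2.64], [-3, 3]. Speed limits (rad/s): [2.57, 2.57, 3.14, 3.14, 3.14, 3.14].

INTERFACE

Orientations are given as a unit quaternion [w, x, y, z].
In Python, from plant import env, snapshot gives the robot as it stands. The module is installed in compiled form; this text tells all that it offers.
- The arm moves only by the tool step_arm, never from a script. Its argument "increments" is a list of rows, each a list of 3 entries, a list of its own where there are three numbers: the shift along the tool's x, y, z in mm, then the turn about the tool's y in rad, then the opening, from 0 (shut) to 1 (fully open). A call has 1 to 5 rows; each row shifts and turns the commanded pose from where the row before left it, along the tool's axes as they then stand; what a row does not reach is not made up. A row lasts 1/12 s, in which the tool goes at most 41.7 mm and 7.16 degrees, less where a joint would pass 70% of its speed; a pose out of reach is approached as far as the arm can. A call with a gripper value outside its range is refused whole. The fingers move at their own pace and stop on an object; "grip_force" is the grip in N (left out, the last holds). Time passes only in rows, so rows that do not move let the fingers close. It gives the time, the measured TCP pose, the force and the opening at its end, in the units of the state.
- env.read_state(): the state, without advancing time (a new reading comes with each control period).
- snapshot(name): name is "side" or "top" or "wrist"; returns a dict with "img" (400x640x3 uint8, blue, green, red), "vertical_fov" (degrees; the focal length in pixels is half the picture's height over the tangent of half this angle, whatever the lens; pixels are square), "cx", "cy" (the principal point, pixels), "world_from_camera" (4x4, takes a point from camera to world coordinates); the wrist camera has in their place "mount" (4x4, takes a point from camera to tool coordinates, whose origin is the TCP and whose axes are the tool frame's). Camera axes: x right, y up, looking along -z (the intrinsics and any distortion apply to the point x, -y, -z); pixel columns grow to the right and rows downward; lengths in m; the calibration is good to about 2 mm. A picture is of the moment at which its call begins: read the wrist's pose just before it. There is no depth.
- env.finish_job(): hands the job in, once; it reports no verdict.
The state is a dict: "time": time; "joint_pos": joint angles; "joint_vel": joint speeds; "effort": joint torques, N m; "tool_pos": TCP position; "tcp_rot": TCP orientation; "force": force on the tool from outside, world axes, zero at the start; "moment": the same for the moment, N m; "opening": finger opening in m.
Only numpy, scipy, OpenCV 4.12 (cv2) and the standard library are available. Lean on these libraries where they do the work, as an engineer would, in place of code of your own. Each camera call takes 0.05 s, during which the arm holds its last target.

TASK

Get the finished tea caddies ready to carry away: every caddy on the bench must stand upright in a bay of its own in the packing rack, wearing the lid of its own colour, fully home; lids that have no caddy are spares and do not matter. When all are packed, swing the hold-down bar shut over them until its end is in the fork, then push the headed pin down through fork and bar until its flange sits flush on the fork. Do not disturb the sanding block, the stack of bowls or the brush.

Things in the scene. Friction and masses are not known exactly. Their poses are not given: they have to be found in the camera images.
- black_caddy: black lacquered tea caddy: an open round box, outer diameter 60, height 70, wall 4, floor 6 thick, with a thin brass line 15 below the rim; stands upright on the bench. Origin: centre of its underside; z up. It may be absent (None): only two or three of the four caddies are on the bench.
- red_caddy: vermilion red lacquered tea caddy: an open round box, outer diameter 60, height 70, wall 4, floor 6 thick, with a thin brass line 15 below the rim; stands upright on the bench. Origin: centre of its underside; z up. It may be absent (None): only two or three of the four caddies are on the bench.
- green_caddy: dark green lacquered tea caddy: an open round box, outer diameter 60, height 70, wall 4, floor 6 thick, with a thin brass line 15 below the rim; stands upright on the bench. Origin: centre of its underside; z up. It may be absent (None): only two or three of the four caddies are on the bench.
- ivory_caddy: ivory white lacquered tea caddy: an open round box, outer diameter 60, height 70, wall 4, floor 6 thick, with a thin brass line 15 below the rim; stands upright on the bench. Origin: centre of its underside; z up. It may be absent (None): only two or three of the four caddies are on the bench.
- black_lid: black lid of the black caddy, right way up on the bench. From below: plug diameter 45, height 8 (goes into the caddy's mouth, inner diameter 52); disc diameter 60, 7 thick, which rests on the caddy's rim; knob diameter 20, height 30. 45 tall in all. Origin: centre of the plug's underside; z up. On its caddy this is 62 above the caddy's origin. Always present; a spare if its caddy is absent.
- red_lid: vermilion red lid of the red caddy, right way up on the bench. From below: plug diameter 45, height 8 (goes into the caddy's mouth, inner diameter 52); disc diameter 60, 7 thick, which rests on the caddy's rim; knob diameter 20, height 30. 45 tall in all. Origin: centre of the plug's underside; z up. On its caddy this is 62 above the caddy's origin. Always present; a spare if its caddy is absent.
- green_lid: dark green lid of the green caddy, right way up on the bench. From below: plug diameter 45, height 8 (goes into the caddy's mouth, inner diameter 52); disc diameter 60, 7 thick, which rests on the caddy's rim; knob diameter 20, height 30. 45 tall in all. Origin: centre of the plug's underside; z up. On its caddy this is 62 above the caddy's origin. Always present; a spare if its caddy is absent.
- ivory_lid: ivory white lid of the ivory caddy, right way up on the bench. From below: plug diameter 45, height 8 (goes into the caddy's mouth, inner diameter 52); disc diameter 60, 7 thick, which rests on the caddy's rim; knob diameter 20, height 30. 45 tall in all. Origin: centre of the plug's underside; z up. On its caddy this is 62 above the caddy's origin. Always present; a spare if its caddy is absent.
- rack: wooden packing rack fixed to the bench; base 110 (x) by 435 (y), 12 thick. Along its y axis: steel post of the hold-down bar at y = +190, three bays, steel fork at y = -175 with an upright behind it (y = -197 to -217, as tall as the fork). Each bay is 72 by 72 inside, bounded by battens 10 high above its floor. Origin: on the bench top, below the middle bay; z up.
- bay0 (a point): centre of the floor of bay 0 of the rack (rack y = +90), 12 above the bench
- bay1 (a point): centre of the floor of bay 1 of the rack (rack y = 0), 12 above the bench
- bay2 (a point): centre of the floor of bay 2 of the rack (rack y = -90), 12 above the bench
- bar (a joint): angle (rad) of the red hold-down bar about its vertical pivot. 0 = shut, at a stop: it lies along the rack over all bays, its drilled end in the fork, holes in line. Opens towards the rack's +x, counter-clockwise from above, to 1.55; starts at 1.3 to 1.5; light friction (0.1 N m), stays where left. 24 wide, 16 thick, underside 128 above the bench: lidded caddies in the bays pass 9 below it.
- bar_pivot (a point): on the pivot axis of the bar, at the height of the bar's top (144 above the bench)
- bar_handle (a point): top centre of the round upright handle on the bar: diameter 22, 40 tall, standing on the bar's top 90 from the pivot axis (this point is 184 above the bench)
- bar_hole (a point): upper mouth of the 18 diameter vertical through-hole in the bar's end (a 40 by 40 plate, 365 from the pivot), 144 above the bench; directly below point fork_hole when the bar is shut
- fork_hole (a point): upper mouth of the fork's vertical hole, 157 above the bench. The fork has two 44 by 44 plates (115 to 125 and 147 to 157 above the bench), each with an 18 diameter through-hole; the bar's end swings in between them. Free space below
- pin: headed locking pin, upright: steel shaft diameter 14, length 60, its lowest 9 tapered to 6; flange diameter 30, 8 thick; on top a yellow grip diameter 20, height 32. 100 long, 0.12 kg. It starts hanging by its flange in the hole of the pin block. Origin: centre of the shaft's lower end; z up, towards the grip.
- pin_seat (a point): centre of the underside of the pin's flange, 60 above the pin's origin; it comes onto point fork_hole when the pin is home
- pin_block: light wooden block 46 by 46, 75 tall, fixed to the bench, with a vertical 18 diameter through-hole in its middle in which the pin waits. Origin: centre of its underside.
- sanding_block: bystander: cork sanding block 100 x 55 x 36, not to be disturbed. Origin: centre of its underside
- bowl_stack: bystander: stack of two black bowls, 112 diameter, 68 tall, not to be disturbed. Origin: centre of its underside
- dust_brush: bystander: brush 200 long, lying, not to be disturbed
Not all that is in view belongs to the job. What is shaped like the red_lid but blue or pink is not meant.

How it is judged:
By the outcome, as a careful person would: the job done as asked, in the order asked, and still so for the second after the job is handed in, with the robot touching nothing.
Of black_caddy, red_caddy, green_caddy, ivory_caddy only 2 to 3 are there at a start; the rules pass over those that are not, and their reading is None.
At some moment in a run one of black_caddy, red_caddy, green_caddy, ivory_caddy, black_lid, red_lid, green_lid, ivory_lid may be knocked a few centimetres aside while the robot is not near it.
It also fails if it takes over 210 s, if anything falls off the work surface, if the arm or the gripper's body presses on something with over 40 N, if the wrist force passes 120 N, or if a joint passes its speed limit or range.

## Working session

There is one attempt and no reset: what is moved stays moved. The work goes in short steps, Python scripts to look and compute and a tool call to move; the robot and the scene stay as the last step left them, time stands still between calls to the robot, and variables do not carry over. Pictures are saved under pics/ and viewed, and the job is handed in when it is done.

Besides the shell and the picture viewer there is one more tool, called by a JSON object that holds its "op" and its "data". step_arm: Moves the arm, as the interface text tells. Its arguments: {"type":"object","properties":{"increments":{"type":"array","items":{"type":"array"}},"grip_force":{"type":"number"}},"required":["increments"]}

```bash
ls; mkdir -p pics; cat > h.py <<'E'
import numpy as np, cv2
from plant import env, snapshot
def grab(name,fn):
    st=env.read_state(); s=snapshot(name); cv2.imwrite('pics/'+fn+'.png',s['img'])
    if name=='wrist':
        from scipy.spatial.transform import Rotation as R
        q=st['tcp_rot']; T=np.eye(4); T[:3,:3]=R.from_quat([q[1],q[2],q[3],q[0]]).as_matrix(); T[:3,3]=st['tool_pos']
        s['world_from_camera']=T@np.array(s['mount'])
    np.save('pics/'+fn+'.npy',{k:v for k,v in s.items()},allow_pickle=True)
    return s
def load(fn): return np.load('pics/'+fn+'.npy',allow_pickle=True).item()
E
python3 - <<'E'
from h import *
print(env.read_state())
for n in ['side','top','wrist']:
    s=grab(n,n+'0'); print(n,{k:v for k,v in s.items() if k!='img'})
E
```

```text
pics
{'time': 0.0, 'joint_pos': array([-1.31910248e+00,  1.59056100e-01,  1.59819316e+00, -5.05286629e-05,
        1.38617411e+00, -2.10137036e-01]), 'joint_vel': array([ 0.00091883,  0.00075657,  0.00037833, -0.00039952,  0.00047009,
       -0.00115036]), 'effort': array([-8.47251449e-04, -3.85578561e+01, -3.22103834e+01,  7.01706321e-02,
        3.80575459e-02, -1.53759875e-04]), 'tool_pos': array([ 0.2560182 , -0.5142301 ,  0.23863447]), 'tcp_rot': array([ 0.60159991, -0.60072911,  0.37277055, -0.37181206]), 'force': array([-0.27182028,  1.2603668 , -0.0359219 ]), 'moment': array([ 0.00727481, -0.00500135,  0.00397506]), 'opening': 0.09220631493632828}
side {'vertical_fov': 43.58445201495558, 'cx': 324.0276547374906, 'cy': 203.99544559732772, 'world_from_camera': array([[ 0.91324077,  0.2728015 , -0.30260642,  0.01357098],
       [-0.4073945 ,  0.61980952, -0.67072042, -1.03204932],
       [ 0.0045848 ,  0.73580942,  0.67717315,  1.16985718],
       [ 0.        ,  0.        ,  0.        ,  1.        ]])}
top {'vertical_fov': 43.55480106925726, 'cx': 324.77486276780576, 'cy': 200.9
[... 290 characters left out ...]
vertical_fov': 66.79816917286064, 'cx': 319.415430212838, 'cy': 199.7135252520348, 'mount': array([[ 9.99999951e-01,  2.80267581e-04,  1.40466859e-04,
        -3.25629070e-04],
       [ 6.75014850e-05,  2.45059606e-01, -9.69508012e-01,
        -1.45669942e-01],
       [-3.06144419e-04,  9.69507974e-01,  2.45059575e-01,
         6.78600927e-02],
       [ 0.00000000e+00,  0.00000000e+00,  0.00000000e+00,
         1.00000000e+00]]), 'world_from_camera': array([[ 0.44528325,  0.8679831 ,  0.21983667,  0.31671145],
       [-0.89538813,  0.43212262,  0.10747159, -0.48396575],
       [-0.00171287, -0.24469444,  0.96959873,  0.38442827],
       [ 0.        ,  0.        ,  0.        ,  1.        ]])}
```

View pics/side0.png

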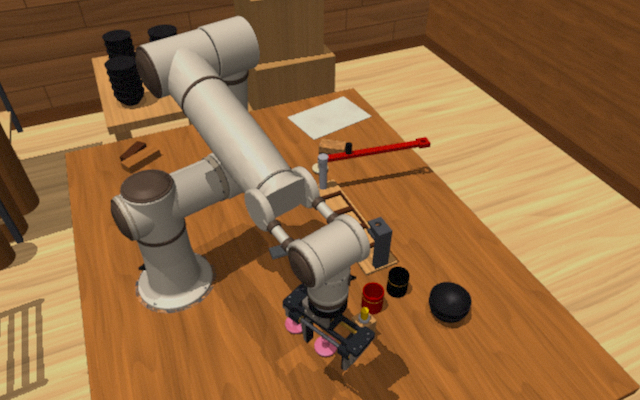

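View pics/top0.png

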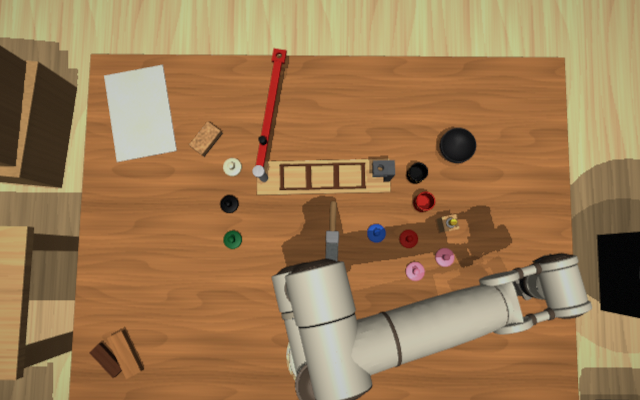

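View pics/wrist0.png

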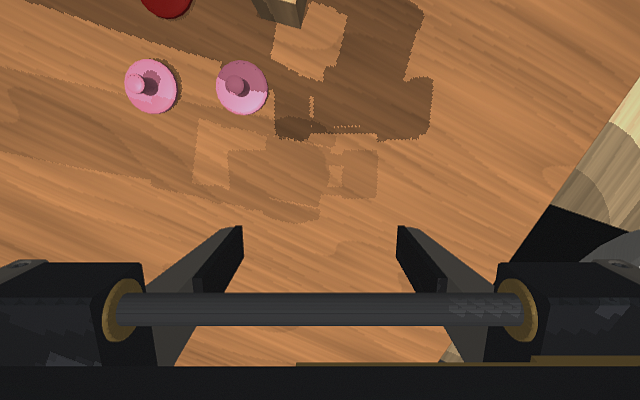

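```bash
python3 - <<'E'
from h import *
from scipy.spatial.transform import Rotation as R
q=env.read_state()['tcp_rot'];print(R.from_quat([q[1],q[2],q[3],q[0]]).as_matrix().round(4))
for n in ['top0']:
    s=load(n); i=cv2.resize(s['img'][:, 60:580],None,fx=1.5,fy=1.5,interpolation=cv2.INTER_CUBIC)
    cv2.imwrite('pics/topbig.png',i)
E
```

```text
[[ 4.456e-01 -3.000e-04  8.953e-01]
 [-8.952e-01  1.400e-03  4.456e-01]
 [-1.400e-03 -1.000e+00  3.000e-04]]
```

View enlarged.

View pics/topbig.png

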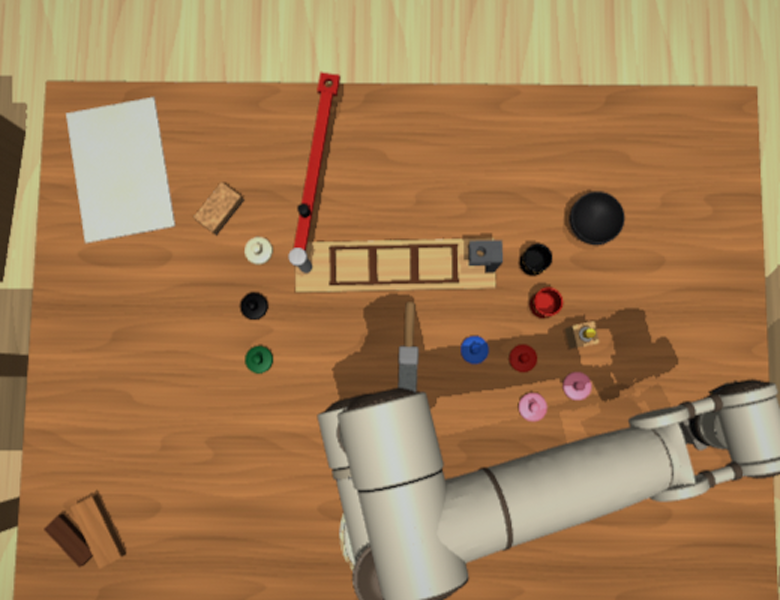

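```bash
cat >> h.py <<'E'
def und(s,u,v): # to normalized ray camera
    f=s['img'].shape[0]/2/np.tan(np.radians(s['vertical_fov'])/2)
    d=np.array([(u-s['cx'])/f,-(v-s['cy'])/f,-1.0]); return d
def ray(s,u,v):
    T=np.array(s['world_from_camera']); return T[:3,3],T[:3,:3]@und(s,u,v)
def onz(s,u,v,z):
    o,d=ray(s,u,v); t=(z-o[2])/d[2]; return (o+t*d)
def proj(s,p):
    T=np.linalg.inv(np.array(s['world_from_camera'])); c=T[:3,:3]@np.array(p)+T[:3,3]
    f=s['img'].shape[0]/2/np.tan(np.radians(s['vertical_fov'])/2)
    return s['cx']+f*c[0]/-c[2], s['cy']-f*c[1]/-c[2]
E
python3 - <<'E'
from h import *
s=load('top0')
for n,u,v,z in [('blackcaddy',417,172,.07),('redcaddy',424,201,.07),('redlid',409,238,.0),('ivlid',232,167,.02),('blklid',229,203,.02),('grnlid',233,239,.02),('post',259,171,.15),('barend',280,55,.144),('handle',263,140,.184),('fork',382,169,.157),('pin',453,222,.11),('rackL',258,178,.012),('rackR',389,176,.012),('handle',332,212,.02),('brush',333,262,.02),('sand',206,138,.036),('bowl',458,145,.05)]:
    print(n,onz(s,u,v,z).round(3))
# side crop
s=load('side0'); cv2.imwrite('pics/sidecrop.png',cv2.resize(s['img'][130:380,220:540],None,fx=2.4,fy=2.4,interpolation=cv2.INTER_CUBIC))
E
```

```text
blackcaddy [ 0.575 -0.29   0.07 ]
redcaddy [ 0.483 -0.311  0.07 ]
redlid [ 0.37  -0.275  0.   ]
ivlid [0.594 0.301 0.02 ]
blklid [0.476 0.307 0.02 ]
grnlid [0.36  0.291 0.02 ]
post [0.56  0.194 0.15 ]
barend [0.922 0.14  0.144]
handle [0.646 0.18  0.184]
fork [ 0.568 -0.171  0.157]
pin [ 0.416 -0.39   0.11 ]
rackL [0.559 0.217 0.012]
rackR [ 0.57  -0.209  0.012]
handle [ 0.45  -0.025  0.02 ]
brush [ 0.291 -0.03   0.02 ]
sand [0.685 0.385 0.036]
bowl [ 0.667 -0.425  0.05 ]
```

View pics/sidecrop.png

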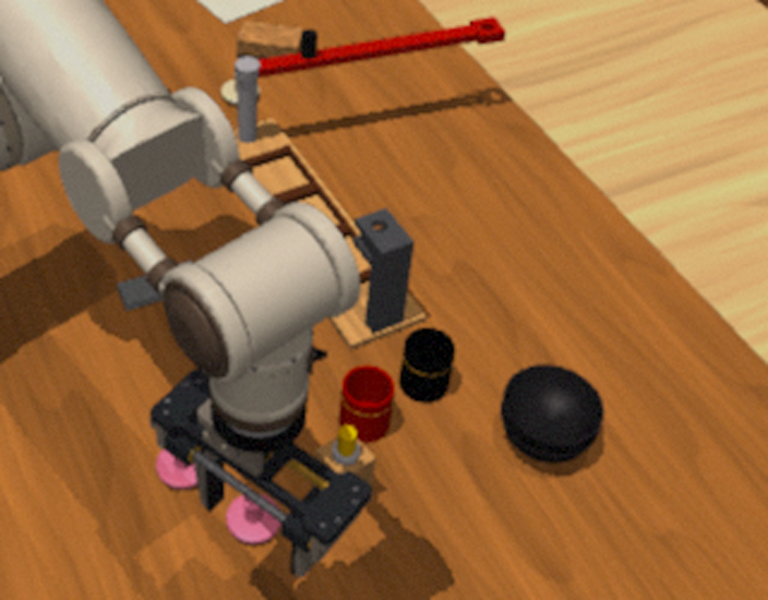

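```bash
cat >> h.py <<'E'
def pose():
    st=env.read_state(); q=st['tcp_rot']
    from scipy.spatial.transform import Rotation as R
    M=R.from_quat([q[1],q[2],q[3],q[0]]).as_matrix()
    return st,np.array(st['tool_pos']),np.arctan2(M[1,0],M[0,0])
def plan(wps,op,step=38,turn=0.115,start=None):
    """wps: list of (x,y,z,yaw) TCP; prints rows, tool frame mm"""
    st,p,yaw=pose() if start is None else (None,np.array(start[:3]),start[3])
    if start is None: print('t %.2f at'%st['time'],p.round(4),'yaw %.3f'%yaw,'op %.4f F %s'%(st['opening'],np.round(st['force'],1)))
    rows=[]
    for x,y,z,yw in wps:
        g=np.array([x,y,z]); dy=yw-yaw
        n=max(1,int(np.ceil(max(np.linalg.norm(g-p)*1000/step,abs(dy)/turn))))
        for i in range(n):
            k=n-i; d=(g-p)/k*1000
            X=np.array([np.cos(yaw),np.sin(yaw),0]);Z=np.array([-np.sin(yaw),np.cos(yaw),0])
            r=np.round([d@X,-d[2],d@Z],1); t=round(-(yw-yaw)/k,3)
            rows.append([r.tolist(),t,op]); p=p+(r[0]*X+r[2]*Z+np.array([0,0,-r[1]]))/1000; yaw-=t
    import json
    for i in range(0,len(rows),5): print(json.dumps(rows[i:i+5]))
E
python3 - <<'E'
from h import *
plan([(0.45,-0.311,0.26,-1.55)],1)
E
```

```text
t 0.15 at [ 0.2561 -0.5143  0.2389] yaw -1.109 op 0.0921 F [ 0.7 -0.9 -0.1]
[[[-12.0, -2.6, 33.0], 0.055, 1], [[-13.7, -2.6, 32.3], 0.055, 1], [[-15.5, -2.7, 31.5], 0.055, 1], [[-17.2, -2.6, 30.6], 0.055, 1], [[-18.9, -2.7, 29.6], 0.055, 1]]
[[[-20.5, -2.6, 28.6], 0.055, 1], [[-22.0, -2.7, 27.4], 0.056, 1], [[-23.5, -2.6, 26.1], 0.055, 1]]
```

{"op": "step_arm", "data": {"increments": [[[-12, -3, 33], 0.055, 1], [[-14, -3, 32], 0.055, 1], [[-15, -3, 32], 0.055, 1], [[-17, -3, 31], 0.055, 1], [[-19, -3, 30], 0.055, 1]]}}

```text
time: 0.57
tool_pos: [0.3791, -0.3863, 0.2545]
tcp_rot: [0.544, -0.544, 0.452, -0.452]
force: [0.5, -0.5, -0.2]
opening: 0.0922
```

{"op": "step_arm", "data": {"increments": [[[-20, -2, 29], 0.055, 1], [[-22, -2, 27], 0.056, 1], [[-24, -2, 26], 0.055, 1], [[0, 0, 0], 0, 1], [[0, 0, 0], 0, 1]]}}

```text
time: 0.98
tool_pos: [0.4518, -0.3102, 0.2604]
tcp_rot: [-0.506, 0.506, -0.494, 0.494]
force: [0.1, -1.0, -0.5]
opening: 0.0916
```

```bash
python3 - <<'E'
from h import *
st,p,y=pose();print(p,y,st['joint_vel'].round(3))
grab('top','top1');grab('wrist','wrist1');grab('side','side1')
E
```

```text
[ 0.4518418  -0.31020565  0.26043108] -1.5461723893613193 [-0.053  0.002  0.005 -0.014 -0.    -0.015]
```

View pics/top1.png

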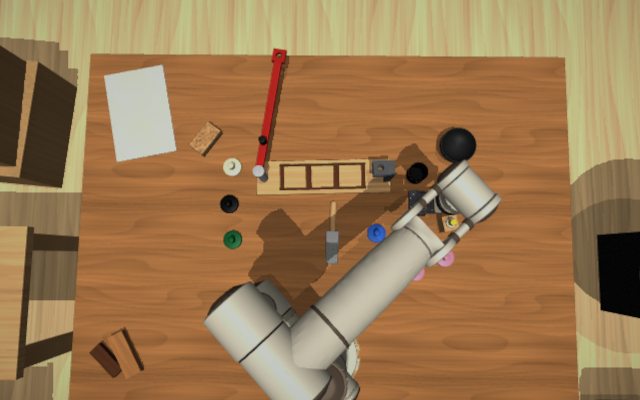

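View pics/wrist1.png

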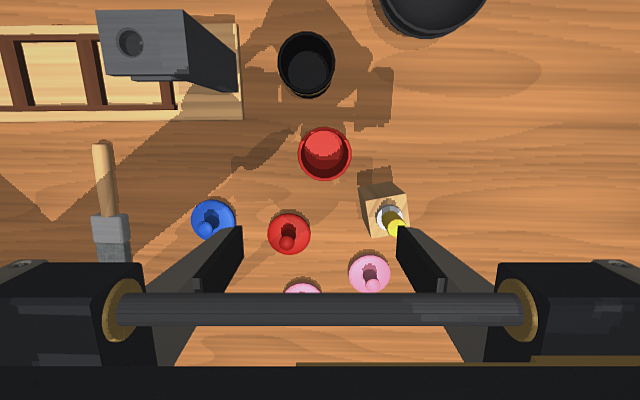

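View pics/side1.png

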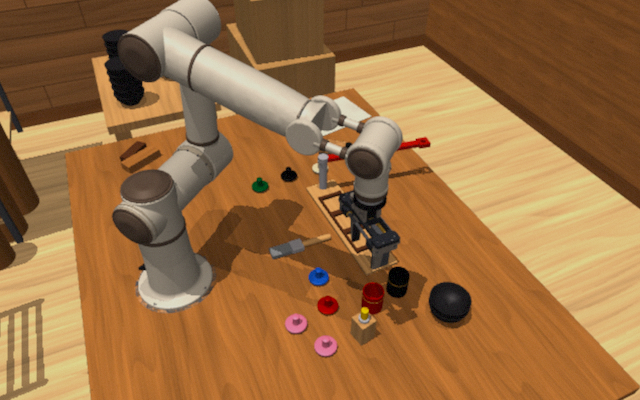

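```bash
cat >> h.py <<'E'
def masks(im):
    hsv=cv2.cvtColor(im,cv2.COLOR_BGR2HSV).astype(int); H,S,V=hsv[...,0],hsv[...,1],hsv[...,2]
    m={}
    m['red']=((H<4)|(H>174))&(S>170)&(V>50)
    m['black']=(V<45)
    m['yellow']=(H>24)&(H<34)&(S>150)&(V>100)
    m['green']=(H>60)&(H<90)&(S>100)&(V>25)
    m['blue']=(H>100)&(H<125)&(S>130)
    m['ivory']=(S<90)&(V>150)&(H<40)
    return {k:(v*255).astype(np.uint8) for k,v in m.items()}
def blob(im,col,u,v,r):
    """contour hull ellipse of colour col blob within r px of (u,v)"""
    mk=masks(im)[col]; z=np.zeros_like(mk); cv2.circle(z,(int(u),int(v)),int(r),255,-1); mk=mk&z
    mk=cv2.morphologyEx(mk,cv2.MORPH_OPEN,np.ones((3,3),np.uint8))
    cs,_=cv2.findContours(mk,cv2.RETR_EXTERNAL,cv2.CHAIN_APPROX_NONE)
    if not cs: return None
    c=cv2.convexHull(max(cs,key=cv2.contourArea)); e=cv2.fitEllipse(c) if len(c)>5 else None
    return c[:,0,:],e,cv2.minEnclosingCircle(c)
def circ(s,col,u,v,r,z):
    b=blob(s['img'],col,u,v,r)
    if b is None: return None
    pts=np.array([onz(s,a+0.0,c+0.0,z)[:2] for a,c in b[0]]).astype(np.float32)
    (x,y),rad=cv2.minEnclosingCircle(pts*1000)
    A=np.c_[2*pts,np.ones(len(pts))]; q=np.linalg.lstsq(A,(pts**2).sum(1),rcond=None)[0]
    return 'ell',np.round(b[1][0],1),'ctr@z',onz(s,*b[1][0],z)[:2].round(4),'minencl',np.round([x,y,rad],1),'lsq',q[:2].round(4),np.sqrt(q[2]+q[0]**2+q[1]**2).round(4)
E
python3 - <<'E'
from h import *
s=load('wrist1')
print('redcad',circ(s,'red',325,153,34,.07))
print('blkcad',circ(s,'black',306,65,36,.07))
print('redlid',circ(s,'red',289,233,28,.015))
t=load('top1'); t0=load('top0')
print('blkcad',circ(t,'black',417,172,15,.07)); print('blkcad',circ(t0,'black',417,172,15,.07)); print('redcad',circ(t0,'red',424,201,14,.07))
print('redlid',circ(t0,'red',409,238,14,.015))
print('blklid',circ(t,'black',229,203,14,.015)); print('grn',circ(t,'green',233,239,14,.015))
cv2.imwrite('pics/w1b.png',cv2.resize(s['img'][:260,:480],None,fx=1.66,fy=1.66,interpolation=cv2.INTER_CUBIC))
E
```

```text
redcad ('ell', array([324.1, 153.6]), 'ctr@z', array([ 0.4862, -0.3156]), 'minencl', array([ 485.6, -315.6,   29.4]), 'lsq', array([ 0.4855, -0.3156]), np.float64(0.0292))
blkcad ('ell', array([306. ,  62.5]), 'ctr@z', array([ 0.5785, -0.2945]), 'minencl', array([ 577.8, -294.5,   29.7]), 'lsq', array([ 0.5778, -0.2946]), np.float64(0.0294))
redlid ('ell', array([288.5, 233.8]), 'ctr@z', array([ 0.3708, -0.2707]), 'minencl', array([ 370.3, -270.8,   29.7]), 'lsq', array([ 0.3703, -0.2707]), np.float64(0.0294))
blkcad ('ell', array([416.7, 172.8]), 'ctr@z', array([ 0.5721, -0.2892]), 'minencl', array([ 571.2, -289.1,   35.4]), 'lsq', array([ 0.5719, -0.2891]), np.float64(0.0324))
blkcad ('ell', array([416.7, 172.6]), 'ctr@z', array([ 0.5729, -0.2892]), 'minencl', array([ 572.6, -288.7,   34.5]), 'lsq', array([ 0.5728, -0.2897]), np.float64(0.0316))
redcad ('ell', array([424.5, 200.7]), 'ctr@z', array([ 0.4844, -0.3127]), 'minencl', array([ 484. , -313.9,   29.9]), 'lsq', array([ 0.4843, -0.313 ]), np.float64(0.0283))
redlid ('ell', array([408.4, 238.5]), 'ctr@z', array([ 0.3682, -0.2706]), 'minencl', array([ 368.5, -270.7,   28.3]), 'lsq', array([ 0.3683, -0.2706]), np.float64(0.0277))
blklid ('ell', array([229. , 203.7]), 'ctr@z', array([0.474, 0.308]), 'minencl', array([474.3, 308. ,  28.3]), 'lsq', array([0.4742, 0.3081]), np.float64(0.0276))
grn ('ell', array([232.3, 239.2]), 'ctr@z', array([0.3597, 0.2939]), 'minencl', array([359.4, 293.8,  27.6]), 'lsq', array([0.3597, 0.294 ]), np.float64(0.0271))
```

View pics/w1b.png

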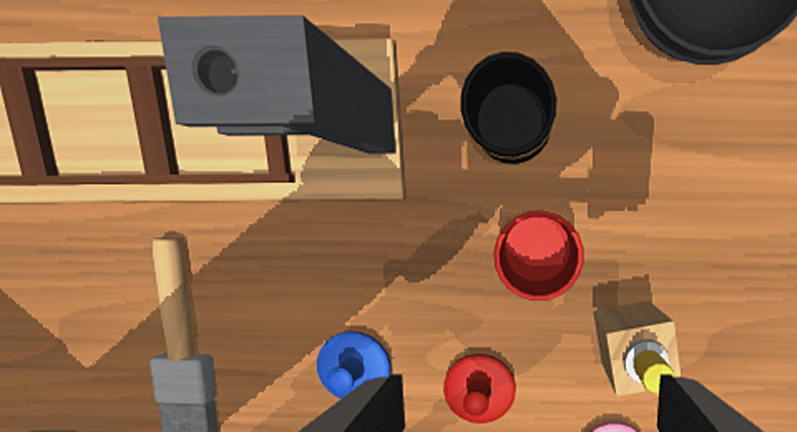

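```bash
python3 - <<'E'
from h import *
plan([(0.4855,-0.315,0.15,-1.56),(0.4855,-0.315,0.055,-1.56)],0.95)
E
```

```text
t 1.13 at [ 0.4503 -0.3122  0.2603] yaw -1.551 op 0.0919 F [ 0.2 -0.6 -0.9]
[[[0.9, 27.6, 8.8], 0.002, 0.95], [[0.8, 27.6, 8.8], 0.002, 0.95], [[0.9, 27.5, 8.8], 0.003, 0.95], [[0.8, 27.6, 8.7], 0.002, 0.95], [[-0.0, 31.7, 0.0], 0.0, 0.95]]
[[[-0.0, 31.6, 0.0], 0.0, 0.95], [[-0.0, 31.7, 0.0], 0.0, 0.95]]
```

{"op": "step_arm", "data": {"increments": [[[1, 28, 9], 0.002, 0.95], [[1, 28, 9], 0.002, 0.95], [[1, 28, 9], 0.002, 0.95], [[0.5, 26, 8], 0.002, 0.95], [[0, 32, 0], 0, 0.95]]}}

```text
time: 1.55
tool_pos: [0.4867, -0.3163, 0.1184]
tcp_rot: [0.503, -0.503, 0.496, -0.498]
force: [0.2, -0.3, 0.4]
opening: 0.0875
```

{"op": "step_arm", "data": {"increments": [[[0, 32, 0], 0, 0.95], [[0, 31, 0], 0, 0.95], [[0, 0, 0], 0, 0.95], [[0, 0, 0], 0, 0.5], [[0, 0, 0], 0, 0.5]], "grip_force": 25}}

```text
time: 1.97
tool_pos: [0.4866, -0.316, 0.0575]
tcp_rot: [-0.503, 0.503, -0.496, 0.498]
force: [-0.0, 0.4, 0.6]
opening: 0.0758
```

{"op": "step_arm", "data": {"increments": [[[0, 0, 0], 0, 0.5], [[0, 0, 0], 0, 0.5], [[0, 0, 0], 0, 0.5]]}}

```text
time: 2.22
tool_pos: [0.4873, -0.3156, 0.0581]
tcp_rot: [-0.503, 0.503, -0.495, 0.498]
force: [-0.1, -0.2, 5.5]
opening: 0.0602
```

```bash
python3 - <<'E'
from h import *
w=load('wrist1'); t=load('top1')
cv2.imwrite('pics/t1rack.png',cv2.resize(t['img'][40:215,245:405],None,fx=3.4,fy=3.4,interpolation=cv2.INTER_CUBIC))
# fork hole dark in wrist
g=cv2.cvtColor(w['img'],cv2.COLOR_BGR2GRAY)
print(g[25:60:3,110:155:4])
# bays in top: light wood
hsv=cv2.cvtColor(t['img'],cv2.COLOR_BGR2HSV); 
sub=t['img'][150:200,255:395]; print(hsv[176,255:395:5].tolist())
E
```

```text
[[103 103 102 103 103 103 102 103 104 103 103 102]
 [ 99  99  98  90  75  77  98  99  99  99  99  98]
 [ 99  99  93  88  43  46  63 100 101 100 100 102]
 [101 102  80  36  45  49  56  66 101 102 103 104]
 [ 98 100  84  44  45  60  59  59  98 100 100 101]
 [100 101  81  40  50  57  57  56  85 102 100 100]
 [100 100  83  41  57  58  58  55  83 100 100 100]
 [ 97  97  79  40  60  59  58  59  57  99  99 100]
 [ 99  99  84  36  42  58  58  59  72  99  99 100]
 [101 101 103  81  40  58  58  57 102 101 101 101]
 [101 100 101 101  79  45  55  78 101 104 101 102]
 [101 100 101 101 103 101 105 102 103 103 104 101]]
[[12, 62, 152], [30, 4, 131], [0, 4, 65], [17, 123, 203], [18, 121, 202], [14, 141, 121], [17, 124, 202], [18, 122, 202], [17, 123, 203], [18, 122, 202], [16, 131, 158], [10, 161, 84], [18, 121, 202], [18, 122, 203], [18, 122, 203], [18, 121, 203], [11, 160, 89], [18, 121, 203], [18, 120, 202], [19, 120, 202], [19, 120, 202], [19, 117, 202], [18, 118, 180], [16, 129, 196], [90, 4, 62], [12, 20, 63], [105, 13, 38], [120, 10, 25]]
```

View pics/t1rack.png

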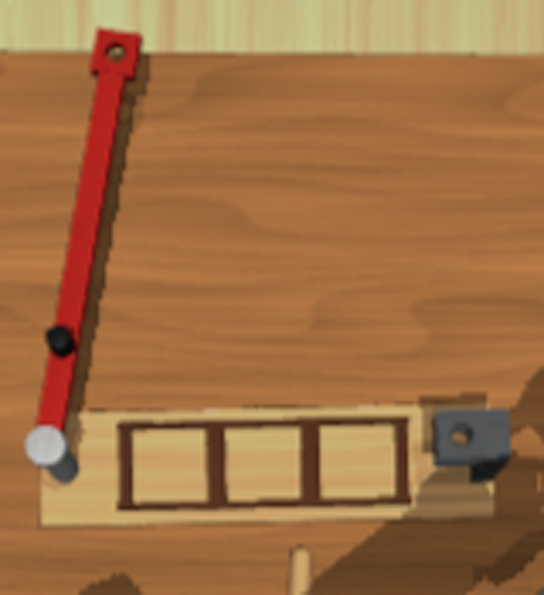

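```bash
python3 - <<'E'
from h import *
t=load('top1'); w=load('wrist1')
hsv=cv2.cvtColor(t['img'],cv2.COLOR_BGR2HSV)
m=((hsv[...,2]>170)&(hsv[...,0]>=13)&(hsv[...,1]>100)).astype(np.uint8)*255
n,l,st,c=cv2.connectedComponentsWithStats(m[160:195,280:366],connectivity=4)
for i in range(1,n):
    if st[i,4]>200: print(st[i],c[i]+[280,160],onz(t,*(c[i]+[280,160]),.015)[:2].round(4))
for n_,u,v in [('bay0',294.9,177.1),('bay1',322.4,176.5),('bay2',350,175.7)]: print(n_,onz(t,u,v,.016)[:2].round(4))
print('forkhole top',onz(t,380.6,168.2,.157)[:2].round(4))
# wrist fork hole: dark blob ellipse
g=cv2.cvtColor(w['img'],cv2.COLOR_BGR2GRAY); mk=np.zeros_like(g); mk[22:62,112:152]=((g[22:62,112:152]<92)*255)
cs,_=cv2.findContours(mk,cv2.RETR_EXTERNAL,cv2.CHAIN_APPROX_NONE); cc=max(cs,key=cv2.contourArea); e=cv2.fitEllipse(cc); print(e)
pts=np.array([onz(w,*q,.157)[:2] for q in cc[:,0]]); print('wrist fork',onz(w,*e[0],.157)[:2].round(4),(np.ptp(pts,0)))
for n_,u,v in [('pivot',245+46/3.4,40+445/3.4)]: print(n_,onz(t,u,v,.15)[:2].round(4))
print('handle',onz(t,245+60/3.4,40+338/3.4,.184)[:2].round(4),'barhole',onz(t,245+116/3.4,40+50/3.4,.144)[:2].round(4))
E
```

```text
[  0   0  86   4 212] [319.37264151 161.06603774] [0.6168 0.0175]
[ 59   5  22  21 437] [349.59954233 175.21967963] [ 0.5711 -0.0813]
[ 31   6  22  21 431] [321.82366589 175.68213457] [0.5687 0.0089]
[  4   7  22  21 428] [294.20794393 176.6588785 ] [0.5646 0.0986]
[  0  29  85   5 256] [321.53125    190.97265625] [0.5187 0.0093]
bay0 [0.563  0.0963]
bay1 [0.5659 0.007 ]
bay2 [ 0.5694 -0.0825]
forkhole top [ 0.5705 -0.1672]
((129.25747680664062, 42.17195510864258), (25.85343360900879, 31.13705825805664), 149.4306640625)
wrist fork [ 0.5742 -0.1661] [0.02050428 0.02047994]
pivot [0.5601 0.1957]
handle [0.6479 0.1811] barhole [0.9225 0.1424]
```

```bash
python3 - <<'E'
from h import *
plan([(0.487,-0.315,0.22,-1.44),(0.567,0.01,0.24,0.035),(0.567,0.01,0.074,0.035)],0.5)
E
```

```text
t 2.22 at [ 0.4873 -0.3156  0.0581] yaw -1.558 op 0.0602 F [-0.1 -0.2  5.5]
[[[-0.1, -32.4, -0.1], -0.024, 0.5], [[-0.1, -32.4, -0.0], -0.023, 0.5], [[-0.1, -32.4, -0.1], -0.024, 0.5], [[-0.2, -32.4, -0.0], -0.023, 0.5], [[-0.1, -32.3, -0.1], -0.024, 0.5]]
[[[-24.0, -1.5, 9.4], -0.113, 0.5], [[-22.8, -1.5, 12.0], -0.113, 0.5], [[-21.3, -1.5, 14.5], -0.114, 0.5], [[-19.5, -1.6, 16.8], -0.113, 0.5], [[-17.5, -1.5, 18.9], -0.114, 0.5]]
[[[-15.2, -1.6, 20.8], -0.113, 0.5], [[-12.7, -1.5, 22.4], -0.114, 0.5], [[-10.1, -1.6, 23.7], -0.113, 0.5], [[-7.4, -1.5, 24.6], -0.114, 0.5], [[-4.6, -1.6, 25.3], -0.113, 0.5]]
[[[-1.6, -1.5, 25.7], -0.114, 0.5], [[1.3, -1.6, 25.7], -0.113, 0.5], [[4.1, -1.5, 25.5], -0.114, 0.5], [[0.0, 33.2, -0.0], 0.0, 0.5], [[0.0, 33.2, -0.0], 0.0, 0.5]]
[[[0.0, 33.2, -0.0], 0.0, 0.5], [[0.0, 33.2, -0.0], 0.0, 0.5], [[0.0, 33.2, -0.1], 0.0, 0.5]]
```

{"op": "step_arm", "data": {"increments": [[[0, -36, 0], -0.024, 0.5], [[0, -36, 0], -0.024, 0.5], [[0, -36, 0], -0.024, 0.5], [[0, -36, 0], -0.024, 0.5], [[0, -36, 0], -0.024, 0.5]]}}

```text
time: 2.63
tool_pos: [0.4859, -0.3139, 0.2377]
tcp_rot: [-0.532, 0.532, -0.465, 0.465]
force: [0.3, -1.0, -2.0]
opening: 0.0603
```

{"op": "step_arm", "data": {"increments": [[[-24, 0, 9], -0.113, 0.5], [[-23, 0, 12], -0.113, 0.5], [[-21, 0, 14], -0.114, 0.5], [[-20, 0, 17], -0.113, 0.5], [[-17, 0, 19], -0.114, 0.5]]}}

```text
time: 3.05
tool_pos: [0.5161, -0.1879, 0.2359]
tcp_rot: [0.642, -0.642, 0.296, -0.297]
force: [0.2, 0.2, -1.2]
opening: 0.0602
```

{"op": "step_arm", "data": {"increments": [[[-15, 0, 21], -0.113, 0.5], [[-13, 0, 22], -0.114, 0.5], [[-10, 0, 24], -0.113, 0.5], [[-7, 0, 25], -0.114, 0.5], [[-5, 0, 25], -0.113, 0.5]]}}

```text
time: 3.47
tool_pos: [0.5469, -0.0628, 0.2359]
tcp_rot: [-0.699, 0.699, -0.105, 0.105]
force: [0.7, -0.7, -1.8]
opening: 0.0603
```

{"op": "step_arm", "data": {"increments": [[[-2, 0, 26], -0.114, 0.5], [[1, 0, 26], -0.113, 0.5], [[4, 0, 25], -0.114, 0.5], [[0, 0, 0], 0, 0.5]]}}

```text
time: 3.8
tool_pos: [0.5647, 0.0153, 0.2359]
tcp_rot: [0.708, -0.706, -0.016, 0.016]
force: [-0.2, -0.1, -2.3]
opening: 0.0604
```

```bash
python3 - <<'E'
from h import *
plan([(0.567,0.01,0.074,0.035)],0.5)
grab('side','side2')
E
```

```text
t 3.80 at [0.5647 0.0153 0.2359] yaw 0.045 op 0.0604 F [-0.2 -0.1 -2.3]
[[[0.4, 32.4, -1.1], 0.002, 0.5], [[0.4, 32.4, -1.1], 0.002, 0.5], [[0.4, 32.4, -1.1], 0.002, 0.5], [[0.4, 32.3, -1.0], 0.002, 0.5], [[0.5, 32.4, -1.1], 0.002, 0.5]]
```

View pics/side2.png

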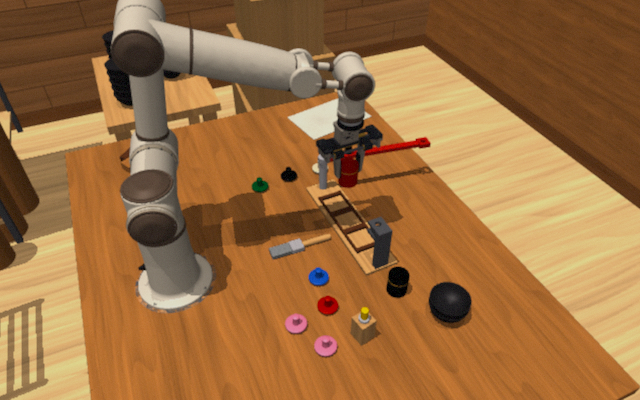

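```bash
python3 - <<'E'
from h import *
plan([(0.567,0.009,0.13,0.035),(0.567,0.009,0.074,0.035)],0.5)
E
```

```text
t 3.85 at [0.5644 0.0131 0.2358] yaw 0.040 op 0.0604 F [-0.6 -1.  -1.7]
[[[0.8, 35.3, -1.4], 0.002, 0.5], [[0.8, 35.2, -1.4], 0.002, 0.5], [[0.8, 35.3, -1.4], 0.001, 0.5], [[0.0, 28.0, -0.0], 0.0, 0.5], [[0.0, 28.0, -0.0], 0.0, 0.5]]
```

{"op": "step_arm", "data": {"increments": [[[1, 35, 0], 0, 0.5], [[1, 35, 0], 0, 0.5], [[0, 30, 0], 0, 0.5], [[0, 20, 0], 0, 0.5], [[0, 0, 0], 0, 0.5]]}}

```text
time: 4.27
tool_pos: [0.5624, 0.0109, 0.1105]
tcp_rot: [0.708, -0.706, -0.009, 0.016]
force: [-2.2, 0.1, -2.4]
opening: 0.0603
```

```bash
python3 - <<'E'
from h import *
plan([(0.567,0.009,0.073,0.035)],0.5)
E
```

```text
t 4.27 at [0.5624 0.0109 0.1105] yaw 0.035 op 0.0603 F [-2.2  0.1 -2.4]
[[[4.5, 37.5, -2.0], -0.0, 0.5]]
```

{"op": "step_arm", "data": {"increments": [[[2, 15, -1], 0, 0.5], [[2, 15, -1], 0, 0.5], [[0, 7, 0], 0, 0.5], [[0, 0, 0], 0, 0.5], [[0, 0, 0], 0, 0.5]]}}

```text
time: 4.68
tool_pos: [0.571, 0.0089, 0.0797]
tcp_rot: [-0.707, 0.707, 0.013, -0.013]
force: [0.5, 0.6, -1.9]
opening: 0.0602
```

{"op": "step_arm", "data": {"increments": [[[-4, 6, 0], 0, 0.5], [[0, 0, 0], 0, 0.5], [[0, 0, 0], 0, 0.5]]}}

```text
time: 4.93
tool_pos: [0.5663, 0.0093, 0.0729]
tcp_rot: [-0.707, 0.707, 0.013, -0.013]
force: [0.4, 0.8, -2.0]
opening: 0.0603
```

{"op": "step_arm", "data": {"increments": [[[0, 2, 0], 0, 0.5], [[0, 0, 0], 0, 0.5], [[0, 0, 0], 0, 0.9], [[0, 0, 0], 0, 0.9], [[0, 0, 0], 0, 0.9]]}}

```text
time: 5.35
tool_pos: [0.5671, 0.0092, 0.0711]
tcp_rot: [-0.707, 0.707, 0.013, -0.013]
force: [-0.7, -0.0, -0.5]
opening: 0.0781
```

{"op": "step_arm", "data": {"increments": [[[0, 0, 0], 0, 0.9], [[0, -10, 0], 0, 0.9], [[0, -30, 0], 0, 0.9], [[0, -36, 0], 0, 0.9], [[0, -36, 0], 0, 0.9]]}}

```text
time: 5.77
tool_pos: [0.566, 0.0094, 0.1841]
tcp_rot: [0.707, -0.707, -0.013, 0.014]
force: [1.1, -0.2, -0.3]
opening: 0.083
```

{"op": "step_arm", "data": {"increments": [[[0, -36, 0], 0, 0.9], [[0, -20, -20], 0, 0.9], [[0, 0, -36], 0, 0.9], [[0, 0, -36], 0, 0.9], [[0, 0, 0], 0, 0.9]]}}

```text
time: 6.18
tool_pos: [0.5704, -0.0881, 0.2404]
tcp_rot: [-0.706, 0.708, 0.012, -0.011]
force: [1.0, -0.9, -0.9]
opening: 0.0825
```

```bash
python3 - <<'E'
from h import *
st,p,y=pose();print(p,y,st['joint_vel'].round(3))
w=grab('wrist','wrist2');t=grab('top','top2')
print('redcad top',circ(t,'red',322,177,16,.082))
E
```

```text
[ 0.57040426 -0.08811255  0.24036253] 0.032393943546133085 [ 0.072 -0.003  0.034  0.058  0.021  0.077]Traceback (most recent call last):
  File "<stdin>", line 4, in <module>
  File "h.py", line 67, in circ
    return 'ell',np.round(b[1][0],1),'ctr@z',onz(s,*b[1][0],z)[:2].round(4),'minencl',np.round([x,y,rad],1),'lsq',q[:2].round(4),np.sqrt(q[2]+q[0]**2+q[1]**2).round(4)
                          ~~~~^^^
TypeError: 'NoneType' object is not subscriptable
```

View pics/wrist2.png

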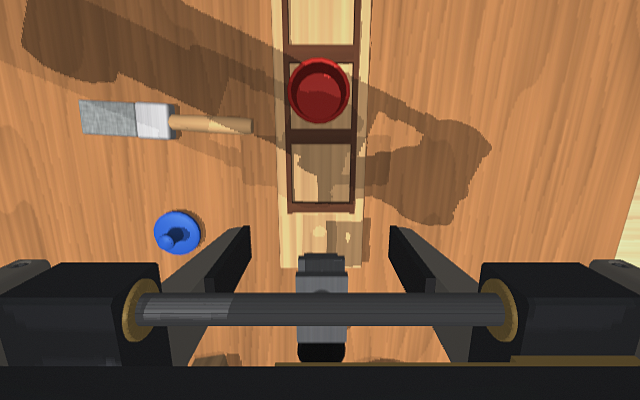

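View pics/top2.png

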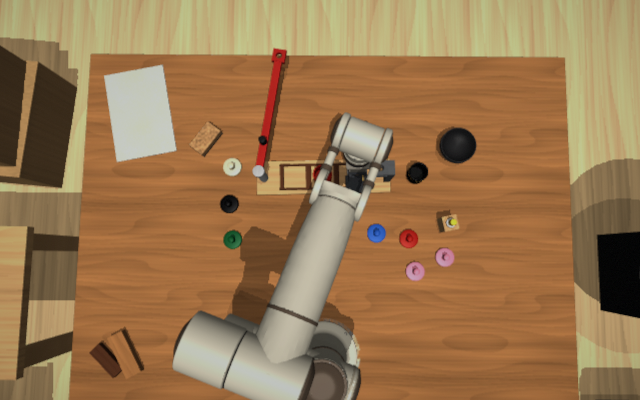

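```bash
python3 - <<'E'
from h import *
w=load('wrist2')
print('redcad',circ(w,'red',319,91,40,.082))
for nm,u,v in [('bay2floor',322,173)]: print(onz(w,u,v,.014))
plan([(0.577,-0.30,0.25,0.035)],0.9)
E
```

```text
redcad ('ell', array([317.8,  89.8]), 'ctr@z', array([0.5652, 0.0103]), 'minencl', array([565.3,   9.6,  29.5]), 'lsq', array([0.5653, 0.0096]), np.float64(0.0291))
[ 0.57299539 -0.08017033  0.014     ]
t 6.28 at [ 0.57   -0.0836  0.2393] yaw 0.035 op 0.0828 F [-1.2  1.1 -0.1]
[[[-0.1, -1.8, -36.1], -0.0, 0.9], [[-0.1, -1.8, -36.1], -0.0, 0.9], [[-0.1, -1.8, -36.1], -0.0, 0.9], [[-0.0, -1.8, -36.1], -0.0, 0.9], [[-0.1, -1.8, -36.1], -0.0, 0.9]]
[[[-0.0, -1.7, -36.0], -0.0, 0.9]]
```

{"op": "step_arm", "data": {"increments": [[[0, -2, -36], 0, 0.9], [[0, -2, -36], 0, 0.9], [[0, -2, -36], 0, 0.9], [[0, -2, -36], 0, 0.9], [[0, -2, -36], 0, 0.9]]}}

```text
time: 6.7
tool_pos: [0.5769, -0.2624, 0.249]
tcp_rot: [0.707, -0.707, -0.014, 0.014]
force: [1.3, 0.2, -0.2]
opening: 0.0828
```

{"op": "step_arm", "data": {"increments": [[[0, 0, -36], 0, 0.9], [[0, 0, 0], 0, 0.9], [[0, 0, 0], 0, 0.9], [[0, 0, 0], 0, 0.9]]}}

```text
time: 7.03
tool_pos: [0.5783, -0.2969, 0.2484]
tcp_rot: [0.707, -0.707, -0.013, 0.014]
force: [0.3, 0.4, 1.0]
opening: 0.0824
```

```bash
python3 - <<'E'
from h import *
st,p,y=pose();print(p,y,st['joint_vel'].round(3))
w=grab('wrist','wrist3')
print(proj(w,(.577,-.2945,.07)))
print('blk',circ(w,'black',*proj(w,(.577,-.2945,.07)),40,.07))
plan([(0.577,-0.2945,0.055,0.035)],0.9)
E
```

```text
[ 0.57826412 -0.29688744  0.24843315] 0.038064872405929664 [ 0.016 -0.013  0.009 -0.001 -0.003 -0.002]
(np.float64(319.1649688291564), np.float64(185.91934150386575))
blk ('ell', array([321. , 184.4]), 'ctr@z', array([ 0.5789, -0.2928]), 'minencl', array([ 578.5, -293. ,   30. ]), 'lsq', array([ 0.5789, -0.2935]), np.float64(0.0292))
t 7.08 at [ 0.5784 -0.2966  0.2486] yaw 0.039 op 0.0823 F [-0.   0.8  0. ]
[[[-0.2, 32.3, 0.4], 0.001, 0.9], [[-0.2, 32.3, 0.3], 0.001, 0.9], [[-0.2, 32.2, 0.4], 0.0, 0.9], [[-0.2, 32.3, 0.3], 0.001, 0.9], [[-0.2, 32.2, 0.4], 0.0, 0.9]]
[[[-0.3, 32.3, 0.3], 0.001, 0.9]]
```

View pics/wrist3.png

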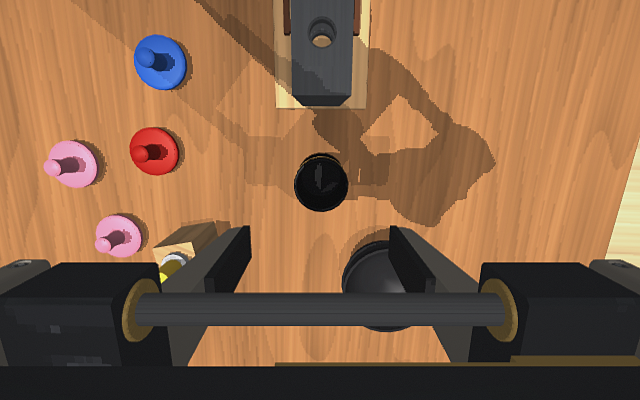

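{"op": "step_arm", "data": {"increments": [[[0, 35, 1], 0, 0.9], [[0, 35, 1], 0, 0.9], [[0, 35, 1], 0, 0.9], [[0, 35, 0.5], 0, 0.9], [[0, 30, 0], 0, 0.9]]}}

```text
time: 7.5
tool_pos: [0.5776, -0.2922, 0.0765]
tcp_rot: [0.707, -0.706, -0.014, 0.014]
force: [-0.5, 0.1, -1.0]
opening: 0.0826
```

{"op": "step_arm", "data": {"increments": [[[0, 23, 0], 0, 0.9], [[0, 0, 0], 0, 0.9], [[0, 0, 0], 0, 0.9], [[0, 0, 0], 0, 0.5], [[0, 0, 0], 0, 0.5]]}}

```text
time: 7.92
tool_pos: [0.5796, -0.2956, 0.0586]
tcp_rot: [-0.706, 0.708, 0.015, -0.012]
force: [0.6, 0.4, -0.6]
opening: 0.0719
```

{"op": "step_arm", "data": {"increments": [[[0, 0, 0], 0, 0.5], [[0, 0, 0], 0, 0.5], [[0, 0, 0], 0, 0.5]]}}

```text
time: 8.17
tool_pos: [0.579, -0.2957, 0.0577]
tcp_rot: [-0.706, 0.708, 0.014, -0.012]
force: [0.8, 1.4, 5.7]
opening: 0.0593
```

```bash
python3 - <<'E'
from h import *
plan([(0.5785,-0.293,0.24,0.035),(0.571,-0.082,0.24,0.035),(0.571,-0.082,0.074,0.035)],0.5,step=35)
E
```

```text
t 8.17 at [ 0.579  -0.2957  0.0577] yaw 0.037 op 0.0593 F [0.8 1.4 5.7]
[[[-0.1, -30.4, 0.5], 0.0, 0.5], [[-0.1, -30.4, 0.5], 0.0, 0.5], [[-0.0, -30.4, 0.4], 0.001, 0.5], [[-0.1, -30.4, 0.5], 0.0, 0.5], [[-0.0, -30.4, 0.4], 0.001, 0.5]]
[[[-0.1, -30.3, 0.5], 0.0, 0.5], [[-0.0, -0.0, 30.2], 0.0, 0.5], [[-0.0, -0.0, 30.1], 0.0, 0.5], [[-0.0, -0.0, 30.2], 0.0, 0.5], [[-0.0, -0.0, 30.1], 0.0, 0.5]]
[[[-0.0, -0.0, 30.2], 0.0, 0.5], [[-0.0, -0.0, 30.1], 0.0, 0.5], [[-0.1, -0.0, 30.2], 0.0, 0.5], [[0.0, 33.2, -0.0], 0.0, 0.5], [[0.0, 33.2, -0.0], 0.0, 0.5]]
[[[0.0, 33.2, -0.0], 0.0, 0.5], [[0.0, 33.2, -0.0], 0.0, 0.5], [[0.0, 33.2, -0.0], 0.0, 0.5]]
```

{"op": "step_arm", "data": {"increments": [[[0, -37, 0], 0, 0.5], [[0, -37, 0], 0, 0.5], [[0, -37, 0], 0, 0.5], [[0, -37, 0], 0, 0.5], [[0, -37, 0], 0, 0.5]]}}

```text
time: 8.58
tool_pos: [0.5773, -0.2948, 0.2421]
tcp_rot: [0.707, -0.707, -0.013, 0.013]
force: [-0.1, -0.5, -1.9]
opening: 0.0593
```

{"op": "step_arm", "data": {"increments": [[[0, 0, 36], 0, 0.5], [[0, 0, 36], 0, 0.5], [[0, 0, 36], 0, 0.5], [[0, 0, 36], 0, 0.5], [[0, 0, 36], 0, 0.5]]}}

```text
time: 9.0
tool_pos: [0.5705, -0.1136, 0.2404]
tcp_rot: [0.707, -0.707, -0.013, 0.013]
force: [0.1, 0.1, -1.0]
opening: 0.0589
```

{"op": "step_arm", "data": {"increments": [[[0, 0, 20], 0, 0.5], [[0, 0, 11], 0, 0.5], [[0, 0, 0], 0, 0.5], [[0, 0, 0], 0, 0.5]]}}

```text
time: 9.33
tool_pos: [0.57, -0.0848, 0.2405]
tcp_rot: [-0.707, 0.707, 0.013, -0.013]
force: [-0.2, -0.2, -0.8]
opening: 0.0592
```

```bash
python3 - <<'E'
from h import *
plan([(0.571,-0.0845,0.075,0.035)],0.5,step=35)
E
```

```text
t 9.33 at [ 0.57   -0.0848  0.2405] yaw 0.037 op 0.0592 F [-0.2 -0.2 -0.8]
[[[0.2, 33.1, 0.0], 0.0, 0.5], [[0.2, 33.1, 0.1], 0.001, 0.5], [[0.2, 33.1, 0.0], 0.0, 0.5], [[0.2, 33.1, 0.1], 0.001, 0.5], [[0.2, 33.1, 0.0], 0.0, 0.5]]
```

{"op": "step_arm", "data": {"increments": [[[0, 35, 0], 0, 0.5], [[0, 35, 0], 0, 0.5], [[0, 35, 0], 0, 0.5], [[0, 30, 0], 0, 0.5], [[0, 20, 0], 0, 0.5]]}}

```text
time: 9.75
tool_pos: [0.5681, -0.0857, 0.0818]
tcp_rot: [0.707, -0.707, -0.011, 0.014]
force: [-0.8, 1.3, -2.0]
opening: 0.0591
```

{"op": "step_arm", "data": {"increments": [[[0, 10, 0], 0, 0.5], [[0, 2, 0], 0, 0.5], [[0, 0, 0], 0, 0.5], [[0, 0, 0], 0, 0.5]]}}

```text
time: 10.08
tool_pos: [0.5714, -0.0853, 0.0754]
tcp_rot: [-0.707, 0.707, 0.014, -0.012]
force: [0.6, 0.2, -1.7]
opening: 0.0594
```

{"op": "step_arm", "data": {"increments": [[[0, 4, 0], 0, 0.5], [[0, 0, 0], 0, 0.5], [[0, 0, 0], 0, 0.9], [[0, 0, 0], 0, 0.9], [[0, 0, 0], 0, 0.9]]}}

```text
time: 10.5
tool_pos: [0.5705, -0.0843, 0.0703]
tcp_rot: [-0.707, 0.707, 0.014, -0.013]
force: [-1.1, 0.3, 0.5]
opening: 0.0768
```

{"op": "step_arm", "data": {"increments": [[[0, 0, 0], 0, 0.9], [[0, -10, 0], 0, 0.9], [[0, -30, 0], 0, 0.9], [[0, -36, 0], 0, 0.9], [[0, -36, 0], 0, 0.9]]}}

```text
time: 10.92
tool_pos: [0.5694, -0.0839, 0.1831]
tcp_rot: [0.707, -0.707, -0.013, 0.014]
force: [-0.4, -0.0, 0.6]
opening: 0.0829
```

{"op": "step_arm", "data": {"increments": [[[-10, -36, 0], 0, 0.9], [[-30, -20, -10], 0, 0.9], [[-36, 0, -10], 0, 0.9], [[0, 0, 0], 0, 0.9], [[0, 0, 0], 0, 0.9]]}}

```text
time: 11.33
tool_pos: [0.4939, -0.1072, 0.2385]
tcp_rot: [-0.707, 0.707, 0.013, -0.012]
force: [0.3, 0.1, -0.3]
opening: 0.0824
```

```bash
python3 - <<'E'
from h import *
st,p,y=pose();print(p,y,st['joint_vel'].round(3))
w=grab('wrist','wrist4');t=grab('top','top4')
E
```

```text
[ 0.4939262  -0.10720902  0.23854272] 0.03545765258224159 [ 0.022  0.056 -0.052  0.005 -0.014  0.009]
```

View pics/wrist4.png

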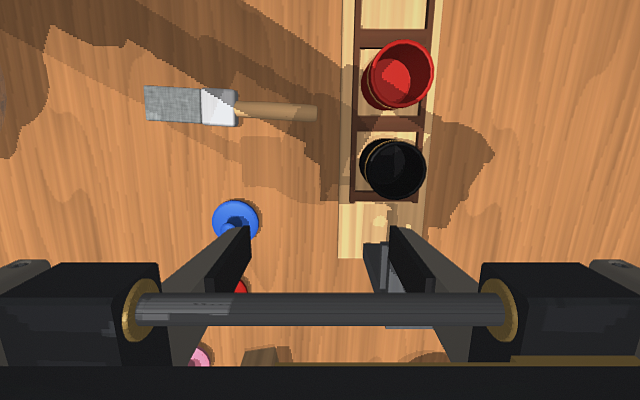

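View pics/top4.png

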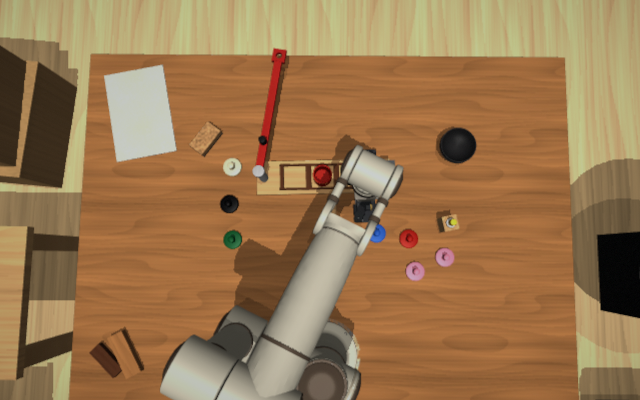

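```bash
python3 - <<'E'
from h import *
plan([(0.3705,-0.271,0.20,0.035)],0.5)
E
```

```text
t 11.43 at [ 0.4954 -0.107   0.2382] yaw 0.037 op 0.0829 F [-0.3  0.8 -0.3]
[[[-21.8, 6.4, -26.5], 0.0, 0.5], [[-21.8, 6.4, -26.6], 0.0, 0.5], [[-21.8, 6.4, -26.5], 0.0, 0.5], [[-21.8, 6.3, -26.6], 0.001, 0.5], [[-21.8, 6.4, -26.5], 0.0, 0.5]]
[[[-21.8, 6.3, -26.6], 0.001, 0.5]]
```

{"op": "step_arm", "data": {"increments": [[[-22, 6, -27], 0, 0.5], [[-22, 6, -27], 0, 0.5], [[-22, 6, -27], 0, 0.5], [[-22, 6, -27], 0, 0.5], [[-22, 6, -27], 0, 0.5]]}}

```text
time: 11.85
tool_pos: [0.3899, -0.2472, 0.2076]
tcp_rot: [-0.707, 0.707, 0.014, -0.013]
force: [0.1, 0.1, -0.3]
opening: 0.0516
```

{"op": "step_arm", "data": {"increments": [[[-15, 6, -16], 0, 0.5], [[-6, 2, -9], 0, 0.5], [[0, 0, 0], 0, 0.5], [[0, 0, 0], 0, 0.5], [[0, 0, 0], 0, 0.5]]}}

```text
time: 12.27
tool_pos: [0.371, -0.2711, 0.2]
tcp_rot: [0.707, -0.707, -0.014, 0.013]
force: [-0.8, -0.1, 0.4]
opening: 0.0456
```

```bash
python3 - <<'E'
from h import *
st,p,y=pose();print(p,y,st['joint_vel'].round(3))
w=grab('wrist','wrist5')
uv=proj(w,(.3703,-.2707,.015)); print(uv, 'knobtop expected',proj(w,(.3703,-.2707,.045)))
print('lid',circ(w,'red',*uv,60,.015))
cv2.imwrite('pics/w5c.png',cv2.resize(w['img'][90:290,200:440],None,fx=3,fy=3,interpolation=cv2.INTER_CUBIC))
E
```

```text
[ 0.37100042 -0.27110521  0.19995896] 0.03837034828255106 [ 0.009 -0.008  0.005 -0.003 -0.001 -0.006]
(np.float64(319.45847031954804), np.float64(186.32776878091002)) knobtop expected (np.float64(319.470098563945), np.float64(192.2881712772973))
lid ('ell', array([318.5, 184.9]), 'ctr@z', array([ 0.3692, -0.2691]), 'minencl', array([ 369. , -269.8,   29.5]), 'lsq', array([ 0.3692, -0.2698]), np.float64(0.0292))
```

View pics/w5c.png

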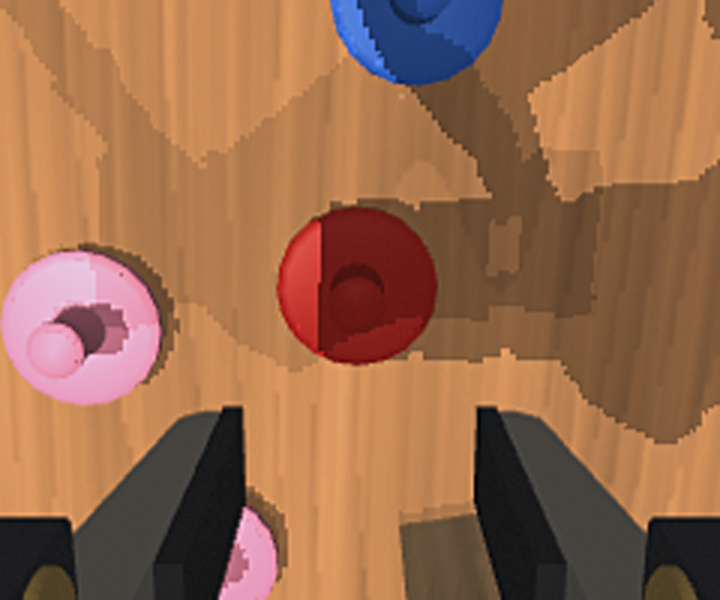

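{"op": "step_arm", "data": {"increments": [[[-1, 35, 1], 0, 0.5], [[0, 35, 0], 0, 0.5], [[0, 35, 0], 0, 0.5], [[0, 30, 0], 0, 0.5], [[0, 15, 0], 0, 0.5]]}}

```text
time: 12.73
tool_pos: [0.3681, -0.2678, 0.0462]
tcp_rot: [0.708, -0.705, -0.013, 0.015]
force: [-0.4, 0.9, 0.3]
opening: 0.0458
```

{"op": "step_arm", "data": {"increments": [[[0, 4, 0], 0, 0.5], [[0, 0, 0], 0, 0.5], [[0, 0, 0], 0, 0.5]]}}

```text
time: 12.98
tool_pos: [0.3699, -0.2711, 0.0468]
tcp_rot: [-0.706, 0.708, 0.014, -0.013]
force: [0.0, 0.3, -0.0]
opening: 0.0459
```

{"op": "step_arm", "data": {"increments": [[[0, 3, 1], 0, 0.5], [[0, 0, 0], 0, 0.5], [[0, 0, 0], 0, 0.1], [[0, 0, 0], 0, 0.1], [[0, 0, 0], 0, 0.1]], "grip_force": 20}}

```text
time: 13.4
tool_pos: [0.369, -0.2701, 0.0431]
tcp_rot: [-0.707, 0.707, 0.013, -0.013]
force: [0.2, 0.1, 0.4]
opening: 0.0281
```

{"op": "step_arm", "data": {"increments": [[[0, 0, 0], 0, 0.1], [[0, 0, 0], 0, 0.1], [[0, -15, 0], 0, 0.1], [[0, -35, 0], 0, 0.1], [[0, -35, 0], 0, 0.1]]}}

```text
time: 13.82
tool_pos: [0.3676, -0.2684, 0.1271]
tcp_rot: [0.708, -0.706, -0.012, 0.014]
force: [0.2, -1.4, -0.4]
opening: 0.0196
```

```bash
python3 - <<'E'
from h import *
plan([(0.3699,-0.27,0.22,0.035),(0.566,0.009,0.23,0.035)],0.1,step=36)
E
```

```text
t 13.82 at [ 0.3676 -0.2684  0.1271] yaw 0.037 op 0.0196 F [ 0.2 -1.4 -0.4]
[[[0.8, -31.0, -0.6], 0.001, 0.1], [[0.7, -30.9, -0.5], 0.0, 0.1], [[0.8, -31.0, -0.6], 0.001, 0.1], [[20.6, -1.0, 27.2], -0.0, 0.1], [[20.6, -1.0, 27.2], -0.0, 0.1]]
[[[20.6, -1.0, 27.2], -0.0, 0.1], [[20.6, -1.0, 27.2], -0.0, 0.1], [[20.5, -1.0, 27.2], -0.0, 0.1], [[20.6, -1.0, 27.2], -0.0, 0.1], [[20.5, -1.0, 27.2], -0.0, 0.1]]
[[[20.6, -1.0, 27.2], -0.0, 0.1], [[20.5, -1.0, 27.2], -0.0, 0.1], [[20.6, -1.0, 27.2], -0.0, 0.1]]
```

{"op": "step_arm", "data": {"increments": [[[0, -30, 0], 0, 0.1], [[10, -25, 14], 0, 0.1], [[20, -20, 27], 0, 0.1], [[20, 0, 27], 0, 0.1], [[20, 0, 27], 0, 0.1]]}}

```text
time: 14.23
tool_pos: [0.4365, -0.1719, 0.2045]
tcp_rot: [-0.706, 0.708, 0.014, -0.011]
force: [-0.7, -0.1, -0.8]
opening: 0.0196
```

{"op": "step_arm", "data": {"increments": [[[20, 0, 27], 0, 0.1], [[20, 0, 27], 0, 0.1], [[20, 0, 27], 0, 0.1], [[20, 0, 27], 0, 0.1], [[20, 0, 27], 0, 0.1]]}}

```text
time: 14.65
tool_pos: [0.5306, -0.032, 0.2024]
tcp_rot: [0.707, -0.707, -0.013, 0.013]
force: [0.7, 0.1, -0.6]
opening: 0.0194
```

{"op": "step_arm", "data": {"increments": [[[20, 0, 27], 0, 0.1], [[12, 0, 14], 0, 0.1], [[0, 0, 0], 0, 0.1], [[0, 0, 0], 0, 0.1], [[0, 0, 0], 0, 0.1]]}}

```text
time: 15.07
tool_pos: [0.56, 0.0079, 0.2022]
tcp_rot: [-0.707, 0.707, 0.013, -0.013]
force: [-0.1, -0.5, 0.1]
opening: 0.0194
```

```bash
python3 - <<'E'
from h import *
plan([(0.566,0.009,0.15,0.035)],0.1,step=36)
w=grab('wrist','wrist6');t=grab('top','top6')
uv=proj(w,(.566,.009,.082)); print(uv); print('caddy red',circ(w,'red',*uv,75,.082)); print('blk', circ(w,'black',*proj(w,(.571,-.083,.082)),40,.082))
E
```

```text
t 15.07 at [0.56   0.0079 0.2022] yaw 0.037 op 0.0194 F [-0.1 -0.5  0.1]
[[[3.0, 26.1, 0.4], 0.001, 0.1], [[3.0, 26.1, 0.5], 0.001, 0.1]]
(np.float64(327.14550448812474), np.float64(200.26878909785933))
caddy red ('ell', array([321. , 222.3]), 'ctr@z', array([ 0.5612, -0.0122]), 'minencl', array([565.1, -13.5,  52.2]), 'lsq', array([ 0.5614, -0.0136]), np.float64(0.0478))
blk ('ell', array([321.8, 283.6]), 'ctr@z', array([ 0.5644, -0.0747]), 'minencl', array([563.4, -69. ,  34.7]), 'lsq', array([ 0.5657, -0.0715]), np.float64(0.0321))
```

View pics/wrist6.png

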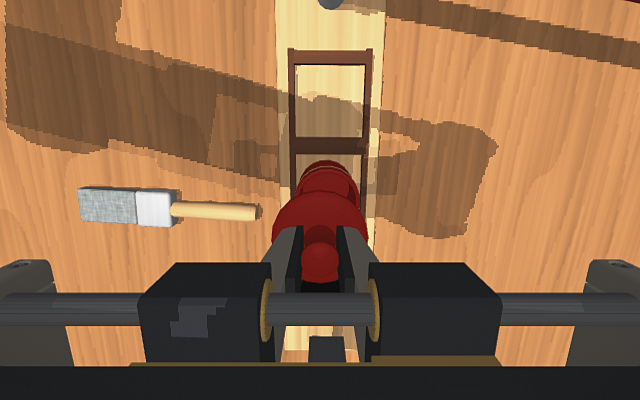

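{"op": "step_arm", "data": {"increments": [[[6, 20, 1], 0, 0.1], [[0, 25, 0], 0, 0.1], [[0, 20, 0], 0, 0.1], [[0, 0, 0], 0, 0.1], [[0, 0, 0], 0, 0.1]]}}

```text
time: 15.58
tool_pos: [0.5655, 0.0091, 0.1369]
tcp_rot: [0.707, -0.707, -0.012, 0.014]
force: [0.1, -0.3, -0.2]
opening: 0.0193
```

{"op": "step_arm", "data": {"increments": [[[0, 0, 0], 0, 0.1]]}}

```text
time: 15.67
tool_pos: [0.5672, 0.009, 0.1391]
tcp_rot: [-0.707, 0.707, 0.013, -0.012]
force: [-0.5, -0.6, -0.1]
opening: 0.0195
```

{"op": "step_arm", "data": {"increments": [[[0, 7, 0], 0, 0.1], [[0, 6, 0], 0, 0.1], [[0, 5, 0], 0, 0.1], [[0, 2, 0], 0, 0.1], [[0, 0, 0], 0, 0.1]]}}

```text
time: 16.08
tool_pos: [0.5664, 0.0098, 0.1173]
tcp_rot: [0.707, -0.707, -0.013, 0.013]
force: [-0.3, 0.4, -0.6]
opening: 0.0192
```

{"op": "step_arm", "data": {"increments": [[[0, 0, 0], 0, 0.1]]}}

```text
time: 16.17
tool_pos: [0.5666, 0.0097, 0.1176]
tcp_rot: [0.707, -0.707, -0.013, 0.013]
force: [-0.6, -0.8, -0.9]
opening: 0.0196
```

{"op": "step_arm", "data": {"increments": [[[0, 1, 0], 0, 0.1], [[0, 0, 0], 0, 0.1], [[0, 0, 0], 0, 0.5], [[0, 0, 0], 0, 0.5], [[0, 0, 0], 0, 0.5]]}}

```text
time: 16.58
tool_pos: [0.5666, 0.0097, 0.1166]
tcp_rot: [-0.707, 0.707, 0.013, -0.013]
force: [0.1, -0.3, -0.3]
opening: 0.0378
```

{"op": "step_arm", "data": {"increments": [[[0, -20, 0], 0, 0.5], [[0, -36, 0], 0, 0.5], [[0, -36, 0], 0, 0.5], [[0, -20, 20], 0, 0.5], [[-12, 0, 36], 0, 0.5]]}}

```text
time: 17.0
tool_pos: [0.557, 0.063, 0.2351]
tcp_rot: [-0.706, 0.708, 0.016, -0.007]
force: [2.1, 0.5, 0.3]
opening: 0.046
```

```bash
python3 - <<'E'
from h import *
t=grab('top','top7')
print('blklid',circ(t,'black',229,203,16,.015))
plan([(0.4745,0.308,0.2,0.035)],0.5)
E
```

```text
blklid ('ell', array([229.1, 203.6]), 'ctr@z', array([0.4746, 0.3079]), 'minencl', array([474.8, 308.1,  28.5]), 'lsq', array([0.4746, 0.3079]), np.float64(0.028))
t 17.05 at [0.5524 0.0708 0.2322] yaw 0.038 op 0.0458 F [-0.5  6.1 -1.2]
[[[-9.8, 4.6, 34.3], 0.0, 0.5], [[-9.8, 4.6, 34.3], 0.001, 0.5], [[-9.9, 4.6, 34.3], 0.0, 0.5], [[-9.8, 4.6, 34.3], 0.001, 0.5], [[-9.9, 4.6, 34.2], 0.0, 0.5]]
[[[-9.9, 4.6, 34.3], 0.001, 0.5], [[-9.9, 4.6, 34.2], 0.0, 0.5]]
```

View pics/top7.png

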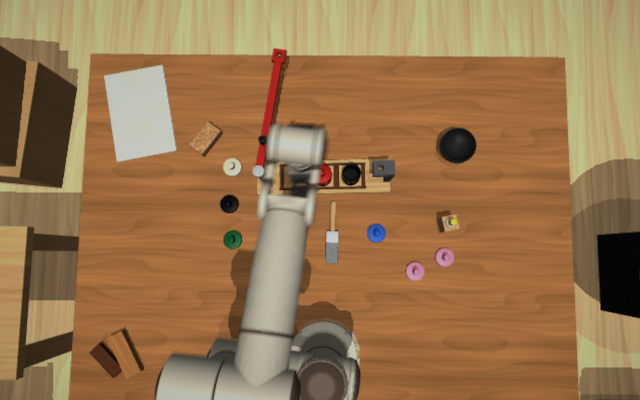

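{"op": "step_arm", "data": {"increments": [[[-10, 0, 34], 0, 0.5], [[-10, 0, 34], 0, 0.5], [[-10, 0, 34], 0, 0.5], [[-10, 0, 34], 0, 0.5], [[-10, 8, 34], 0, 0.5]]}}

```text
time: 17.47
tool_pos: [0.4962, 0.2349, 0.2219]
tcp_rot: [0.707, -0.707, -0.014, 0.012]
force: [0.9, 0.3, 0.9]
opening: 0.0457
```

{"op": "step_arm", "data": {"increments": [[[-10, 12, 34], 0, 0.5], [[-6, 5, 20], 0, 0.5], [[0, 0, 0], 0, 0.5], [[0, 0, 0], 0, 0.5], [[0, 0, 0], 0, 0.5]]}}

```text
time: 17.88
tool_pos: [0.4786, 0.286, 0.2037]
tcp_rot: [-0.707, 0.707, 0.013, -0.013]
force: [0.2, 0.1, 0.3]
opening: 0.046
```

```bash
python3 - <<'E'
from h import *
st,p,y=pose();print(p,y,st['joint_vel'].round(3))
w=grab('wrist','wrist8')
uv=proj(w,(.4745,.308,.015)); print(uv)
print('lid',circ(w,'black',*uv,50,.015))
cv2.imwrite('pics/w8c.png',cv2.resize(w['img'][60:290,150:490],None,fx=2.2,fy=2.2,interpolation=cv2.INTER_CUBIC))
plan([(0.4745,0.308,0.0435,0.035)],0.5)
E
```

```text
[0.47864044 0.28595465 0.20373061] 0.036842031968622964 [-0.02  -0.005 -0.005  0.    -0.002  0.003]
(np.float64(317.1278924568372), np.float64(166.25264136006584))
lid ('ell', array([319. , 163.9]), 'ctr@z', array([0.4765, 0.3107]), 'minencl', array([475.8, 310.4,  29.5]), 'lsq', array([0.4761, 0.3103]), np.float64(0.0291))
t 17.93 at [0.479  0.2857 0.204 ] yaw 0.036 op 0.0460 F [ 0.7 -0.2 -0.2]
[[[-0.7, 32.1, 4.5], 0.0, 0.5], [[-0.7, 32.1, 4.5], 0.0, 0.5], [[-0.8, 32.1, 4.5], 0.0, 0.5], [[-0.7, 32.1, 4.5], 0.0, 0.5], [[-0.8, 32.1, 4.5], 0.001, 0.5]]
```

View pics/w8c.png

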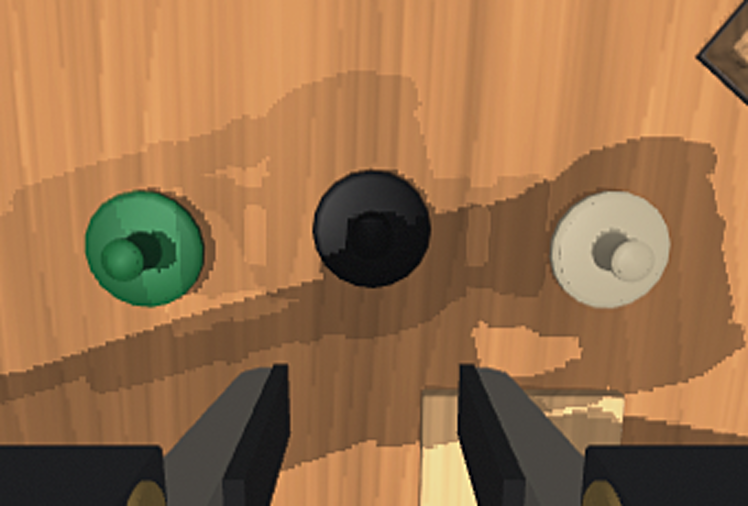

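{"op": "step_arm", "data": {"increments": [[[-1, 30, 10], 0, 0.5], [[-1, 35, 10], 0, 0.5], [[0, 35, 4], 0, 0.5], [[0, 30, 0], 0, 0.5], [[0, 20, 0], 0, 0.5]]}}

```text
time: 18.35
tool_pos: [0.4746, 0.3088, 0.0507]
tcp_rot: [-0.707, 0.707, 0.011, -0.014]
force: [-0.4, 0.0, 0.7]
opening: 0.0462
```

{"op": "step_arm", "data": {"increments": [[[0, 8, 0], 0, 0.5], [[0, 0, 0], 0, 0.5], [[0, 0, 0], 0, 0.5]]}}

```text
time: 18.6
tool_pos: [0.4766, 0.3101, 0.0467]
tcp_rot: [0.707, -0.707, -0.013, 0.012]
force: [0.3, 0.1, 0.7]
opening: 0.0456
```

{"op": "step_arm", "data": {"increments": [[[-0.5, 3, 0], 0, 0.5], [[0, 0, 0], 0, 0.5], [[0, 0, 0], 0, 0.1], [[0, 0, 0], 0, 0.1], [[0, 0, 0], 0, 0.1]]}}

```text
time: 19.02
tool_pos: [0.4752, 0.3108, 0.0432]
tcp_rot: [0.707, -0.707, -0.013, 0.013]
force: [0.1, 0.5, 0.5]
opening: 0.0281
```

{"op": "step_arm", "data": {"increments": [[[0, 0, 0], 0, 0.1], [[0, 0, 0], 0, 0.1], [[0, -15, 0], 0, 0.1], [[0, -35, 0], 0, 0.1], [[0, -35, 0], 0, 0.1]]}}

```text
time: 19.43
tool_pos: [0.4731, 0.3099, 0.1268]
tcp_rot: [-0.706, 0.708, 0.011, -0.015]
force: [1.2, 0.9, -0.5]
opening: 0.0193
```

{"op": "step_arm", "data": {"increments": [[[0, -36, 0], 0, 0.1], [[0, -36, 0], 0, 0.1], [[0, -30, 0], 0, 0.1], [[4, 0, -20], 0, 0.1], [[8, 0, -36], 0, 0.1]]}}

```text
time: 19.85
tool_pos: [0.4896, 0.2572, 0.2326]
tcp_rot: [0.708, -0.706, -0.017, 0.013]
force: [0.5, -0.1, -1.1]
opening: 0.0197
```

```bash
python3 - <<'E'
from h import *
plan([(0.571,-0.083,0.23,0.035)],0.1,step=37)
E
```

```text
t 19.85 at [0.4896 0.2572 0.2326] yaw 0.042 op 0.0197 F [ 0.5 -0.1 -1.1]
[[[6.7, 0.3, -34.3], 0.001, 0.1], [[6.8, 0.3, -34.3], 0.001, 0.1], [[6.8, 0.3, -34.3], 0.001, 0.1], [[6.8, 0.2, -34.3], 0.001, 0.1], [[6.9, 0.3, -34.3], 0.0, 0.1]]
[[[6.9, 0.2, -34.3], 0.001, 0.1], [[6.9, 0.3, -34.3], 0.0, 0.1], [[6.9, 0.2, -34.3], 0.001, 0.1], [[6.9, 0.3, -34.3], 0.0, 0.1], [[6.9, 0.2, -34.3], 0.001, 0.1]]
```

{"op": "step_arm", "data": {"increments": [[[5, 0, -36], 0, 0.1], [[5, 0, -36], 0, 0.1], [[7, 0, -36], 0, 0.1], [[7, 0, -36], 0, 0.1], [[7, 0, -36], 0, 0.1]]}}

```text
time: 20.27
tool_pos: [0.5264, 0.0747, 0.2295]
tcp_rot: [0.707, -0.707, -0.013, 0.013]
force: [0.9, 0.3, 0.1]
opening: 0.0194
```

{"op": "step_arm", "data": {"increments": [[[7, 0, -36], 0, 0.1], [[7, 0, -36], 0, 0.1], [[7, 0, -36], 0, 0.1], [[7, 0, -36], 0, 0.1], [[4, 0, -16], 0, 0.1]]}}

```text
time: 20.68
tool_pos: [0.5647, -0.0864, 0.2294]
tcp_rot: [-0.707, 0.707, 0.012, -0.012]
force: [-0.4, 0.9, -0.1]
opening: 0.0196
```

{"op": "step_arm", "data": {"increments": [[[0, 0, 0], 0, 0.1], [[0, 0, 0], 0, 0.1], [[0, 0, 0], 0, 0.1]]}}

```text
time: 20.93
tool_pos: [0.5642, -0.081, 0.2293]
tcp_rot: [0.707, -0.707, -0.013, 0.014]
force: [0.2, -0.4, 0.3]
opening: 0.0194
```

```bash
python3 - <<'E'
from h import *
plan([(0.5705,-0.082,0.14,0.035)],0.1,step=37)
w=grab('wrist','wrist9'); t=grab('top','top9')
E
```

```text
t 20.93 at [ 0.5642 -0.081   0.2293] yaw 0.038 op 0.0194 F [ 0.2 -0.4  0.3]
[[[2.1, 29.8, -0.4], 0.001, 0.1], [[2.1, 29.8, -0.4], 0.001, 0.1], [[2.1, 29.7, -0.5], 0.001, 0.1]]
```

View pics/wrist9.png

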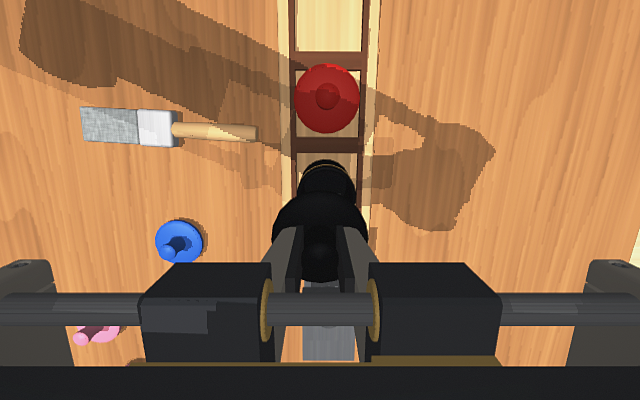

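{"op": "step_arm", "data": {"increments": [[[3, 30, -1], 0, 0.1], [[3.5, 30, 0], 0, 0.1], [[0, 20, 0], 0, 0.1], [[0, 10, 0], 0, 0.1], [[0, 0, 0], 0, 0.1]]}}

```text
time: 21.45
tool_pos: [0.5691, -0.0814, 0.1369]
tcp_rot: [0.708, -0.706, -0.012, 0.015]
force: [-0.2, -0.5, -0.9]
opening: 0.0192
```

{"op": "step_arm", "data": {"increments": [[[0, 0, 0], 0, 0.1], [[0, 0, 0], 0, 0.1]]}}

```text
time: 21.62
tool_pos: [0.5721, -0.0831, 0.1415]
tcp_rot: [-0.707, 0.707, 0.014, -0.012]
force: [0.2, 0.2, -0.1]
opening: 0.0198
```

{"op": "step_arm", "data": {"increments": [[[-1, 8, 0.5], 0, 0.1], [[0, 7, 0], 0, 0.1], [[0, 5, 0], 0, 0.1], [[0, 3, 0], 0, 0.1], [[0, 0, 0], 0, 0.1]]}}

```text
time: 22.03
tool_pos: [0.5702, -0.0828, 0.1169]
tcp_rot: [-0.707, 0.707, 0.013, -0.013]
force: [-0.1, 0.6, 2.1]
opening: 0.0195
```

{"op": "step_arm", "data": {"increments": [[[0, 1, 0], 0, 0.1], [[0, 0, 0], 0, 0.1]]}}

```text
time: 22.2
tool_pos: [0.5703, -0.0829, 0.1168]
tcp_rot: [-0.707, 0.707, 0.013, -0.013]
force: [-3.5, 1.2, 7.3]
opening: 0.0195
```

{"op": "step_arm", "data": {"increments": [[[0, -1, 0], 0, 0.1], [[0, 0, 0], 0, 0.5], [[0, 0, 0], 0, 0.5], [[0, 0, 0], 0, 0.5], [[0, -20, 0], 0, 0.5]]}}

```text
time: 22.62
tool_pos: [0.567, -0.0818, 0.1325]
tcp_rot: [0.708, -0.706, -0.01, 0.016]
force: [-0.2, 0.0, -1.3]
opening: 0.0438
```

{"op": "step_arm", "data": {"increments": [[[0, -36, 0], 0, 0.5], [[0, -36, 0], 0, 0.5], [[-20, -20, -15], 0, 0.5], [[-36, 0, -20], 0, 0.5], [[-36, 0, -20], 0, 0.5]]}}

```text
time: 23.03
tool_pos: [0.4803, -0.1418, 0.2305]
tcp_rot: [-0.706, 0.708, 0.015, -0.013]
force: [-0.6, -0.5, 0.3]
opening: 0.0462
```

{"op": "step_arm", "data": {"increments": [[[0, 0, 0], 0, 0.5], [[0, 0, 0], 0, 0.5]]}}

```text
time: 23.2
tool_pos: [0.4788, -0.1418, 0.2283]
tcp_rot: [0.707, -0.707, -0.012, 0.012]
force: [1.1, -0.4, -0.5]
opening: 0.0457
```

```bash
python3 - <<'E'
from h import *
st,p,y=pose();print(p,y,st['joint_vel'].round(3))
w=grab('wrist','wrist10');t=grab('top','top10');s=grab('side','side10')
cv2.imwrite('pics/s10c.png',cv2.resize(s['img'][120:330,260:480],None,fx=2.7,fy=2.7,interpolation=cv2.INTER_CUBIC))
cv2.imwrite('pics/t10c.png',cv2.resize(t['img'][40:290,200:500],None,fx=2.4,fy=2.4,interpolation=cv2.INTER_CUBIC))
E
```

```text
[ 0.47881867 -0.14175565  0.2283382 ] 0.03412255990241934 [ 0.042  0.036 -0.053  0.011 -0.005  0.011]
```

View pics/wrist10.png

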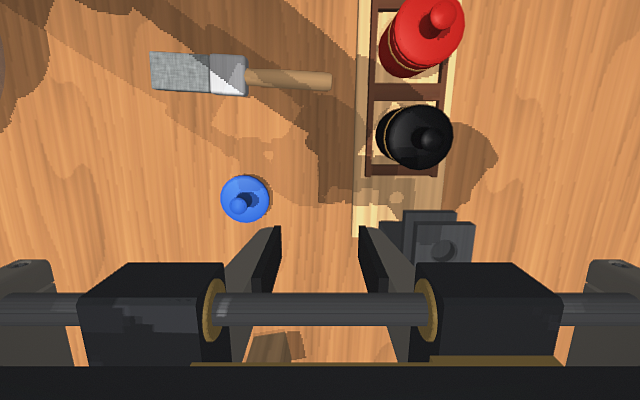

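View pics/s10c.png

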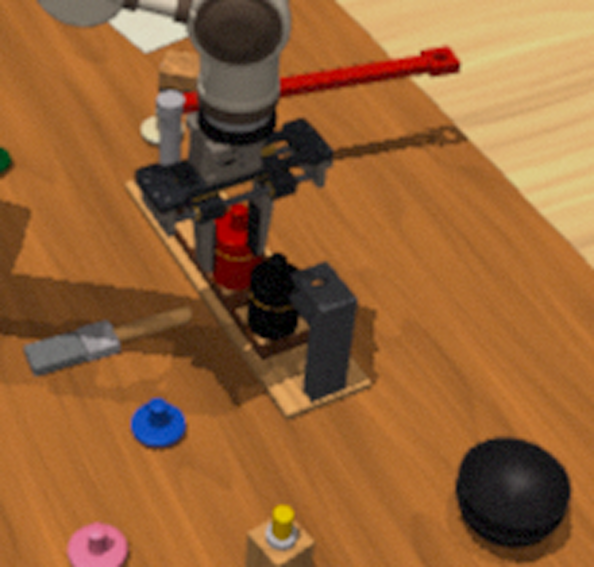

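View pics/t10c.png

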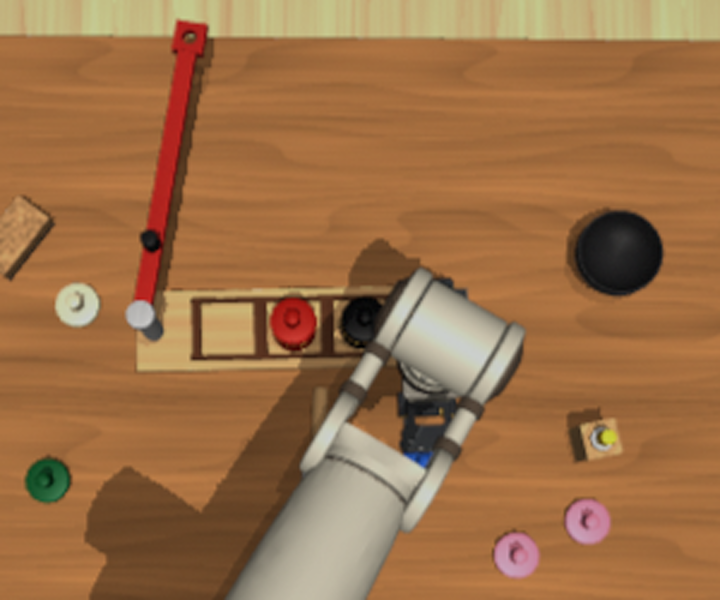

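```bash
python3 - <<'E'
from h import *
s=load('side0')
for z in (.144,.15,.16,.17,.18,.2): print(z,np.round(proj(s,(.5604,.198,z)),1))
plan([(0.648,0.183,0.25,1.42)],0.5)
E
```

```text
0.144 [322.1 157.5]
0.15 [322.1 156. ]
0.16 [322.1 153.7]
0.17 [322.1 151.2]
0.18 [322.1 148.8]
0.2 [322.2 143.9]
t 23.35 at [ 0.4808 -0.1408  0.2287] yaw 0.038 op 0.0461 F [0.3 0.6 0.4]
[[[13.8, -1.6, 24.4], -0.106, 0.5], [[16.3, -1.6, 22.8], -0.106, 0.5], [[18.6, -1.6, 21.0], -0.106, 0.5], [[20.7, -1.6, 18.9], -0.106, 0.5], [[22.6, -1.7, 16.6], -0.106, 0.5]]
[[[24.2, -1.6, 14.1], -0.107, 0.5], [[25.6, -1.7, 11.4], -0.106, 0.5], [[26.7, -1.6, 8.6], -0.107, 0.5], [[27.4, -1.7, 5.8], -0.106, 0.5], [[27.9, -1.6, 2.8], -0.107, 0.5]]
[[[28.0, -1.7, -0.2], -0.106, 0.5], [[27.9, -1.6, -3.2], -0.107, 0.5], [[27.4, -1.7, -6.1], -0.106, 0.5]]
```

Post top is about 0.15, so the gripper body clears it. Moving over the bar handle.

{"op": "step_arm", "data": {"increments": [[[14, -2, 24], -0.106, 0.5], [[16, -2, 23], -0.106, 0.5], [[19, -2, 21], -0.106, 0.5], [[21, -2, 19], -0.106, 0.5], [[23, -2, 17], -0.106, 0.5]]}}

```text
time: 23.77
tool_pos: [0.5465, -0.0137, 0.2386]
tcp_rot: [0.678, -0.678, -0.2, 0.2]
force: [0.8, -0.7, -0.3]
opening: 0.0456
```

{"op": "step_arm", "data": {"increments": [[[24, -2, 14], -0.107, 0.5], [[26, -2, 11], -0.106, 0.5], [[27, -2, 9], -0.107, 0.5], [[27, -2, 6], -0.106, 0.5], [[28, -2, 3], -0.107, 0.5]]}}

```text
time: 24.18
tool_pos: [0.6103, 0.1115, 0.2482]
tcp_rot: [0.602, -0.601, -0.372, 0.372]
force: [-0.2, 0.8, 1.4]
opening: 0.0457
```

{"op": "step_arm", "data": {"increments": [[[28, -2, 0], -0.106, 0.5], [[26, 0, -3], -0.107, 0.5], [[18, 0, -6], -0.106, 0.5], [[0, 0, 0], 0, 0.5], [[0, 0, 0], 0, 0.5]]}}

```text
time: 24.6
tool_pos: [0.6447, 0.1746, 0.2497]
tcp_rot: [0.536, -0.536, -0.461, 0.461]
force: [0.0, -0.3, -0.1]
opening: 0.0458
```

```bash
python3 - <<'E'
from h import *
st,p,y=pose();print(p,y,st['joint_vel'].round(3))
w=grab('wrist','wrist11'); print('exp handle',proj(w,(.649,.183,.184)))
E
```

```text
[0.64469311 0.17456514 0.24967518] 1.4201380509014219 [-0.035 -0.031  0.034 -0.007  0.003  0.008]
exp handle (np.float64(331.90095974051354), np.float64(224.7987635732764))
```

View pics/wrist11.png

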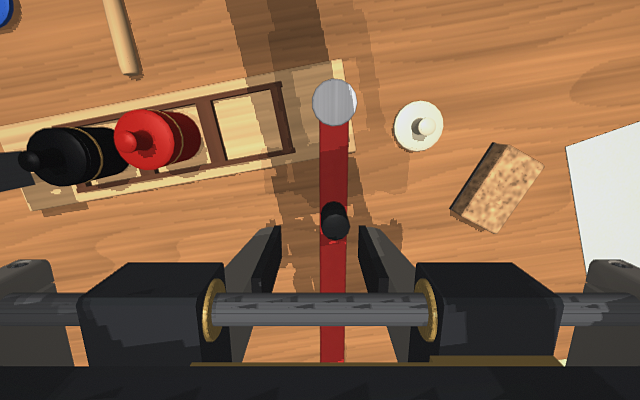

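```bash
python3 - <<'E'
from h import *
w=load('wrist11')
m=masks(w['img'])['black']; z=np.zeros_like(m); z[195:250,315:357]=m[195:250,315:357]
cs,_=cv2.findContours(z,cv2.RETR_EXTERNAL,cv2.CHAIN_APPROX_NONE); c=max(cs,key=cv2.contourArea); print(cv2.boundingRect(c))
print('handle top',onz(w,336,227,.184),'post',onz(w,334.5,102.5,.15))
cv2.imwrite('pics/w11c.png',cv2.resize(w['img'][80:260,270:400],None,fx=4,fy=3.3,interpolation=cv2.INTER_CUBIC))
E
```

```text
(321, 202, 29, 38)
handle top [0.65113963 0.18573981 0.184     ] post [0.56254635 0.19864519 0.15      ]
```

View pics/w11c.png

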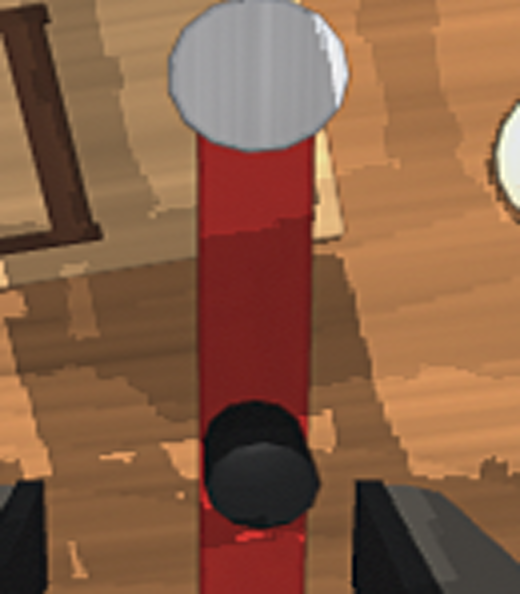

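{"op": "step_arm", "data": {"increments": [[[6, 10, -2], 0, 0.5], [[6, 20, -2], 0, 0.5], [[0, 25, 0], 0, 0.5], [[0, 13, 0], 0, 0.5], [[0, 3, 0], 0, 0.5]]}}

```text
time: 25.07
tool_pos: [0.648, 0.1834, 0.1753]
tcp_rot: [0.538, -0.535, -0.458, 0.462]
force: [-0.2, -0.8, -0.6]
opening: 0.0461
```

{"op": "step_arm", "data": {"increments": [[[0, 0, 0], 0, 0.5], [[0, 0, 0], 0, 0.1], [[0, 0, 0], 0, 0.1], [[0, 0, 0], 0, 0.1], [[0, 0, 0], 0, 0.1]], "grip_force": 12}}

```text
time: 25.48
tool_pos: [0.6511, 0.1844, 0.1811]
tcp_rot: [-0.536, 0.537, 0.462, -0.46]
force: [-0.4, -6.5, 3.3]
opening: 0.0217
```

```bash
python3 - <<'E'
from h import *
st,p,y=pose();piv=np.array([.562,.1985])
d=p[:2]-piv; r=np.linalg.norm(d); a0=np.arctan2(d[1],d[0]); print(p,y,st['opening'],st['force'],r,a0)
a1=-1.536
N=16
plan([(piv[0]+r*np.cos(a),piv[1]+r*np.sin(a),p[2],y+(a-a0)) for a in np.linspace(a0,a1,N+1)[1:]],0.1)
E
```

```text
[0.65108533 0.18436123 0.18113522] 1.4189047986985301 0.021738927772807524 [-0.40202189 -6.47404351  3.26134673] 0.09020033878694639 -0.15739762264228485
t 25.48 at [0.6511 0.1844 0.1811] yaw 1.419 op 0.0217 F [-0.4 -6.5  3.3]
[[[-7.8, -0.0, 0.4], 0.086, 0.1], [[-7.7, -0.0, 0.4], 0.086, 0.1], [[-7.8, -0.0, 0.3], 0.086, 0.1], [[-7.7, -0.0, 0.4], 0.087, 0.1], [[-7.8, -0.0, 0.4], 0.086, 0.1]]
[[[-7.8, -0.0, 0.4], 0.086, 0.1], [[-7.7, -0.0, 0.3], 0.086, 0.1], [[-7.8, -0.0, 0.4], 0.086, 0.1], [[-7.7, -0.0, 0.4], 0.086, 0.1], [[-7.8, -0.0, 0.4], 0.087, 0.1]]
[[[-7.8, -0.0, 0.4], 0.086, 0.1], [[-7.7, -0.0, 0.3], 0.086, 0.1], [[-7.8, -0.0, 0.4], 0.086, 0.1], [[-7.7, -0.0, 0.4], 0.086, 0.1], [[-7.8, -0.0, 0.4], 0.086, 0.1]]
[[[-7.8, -0.0, 0.3], 0.087, 0.1]]
```

{"op": "step_arm", "data": {"increments": [[[-7.8, 0, 0.4], 0.086, 0.1], [[-7.8, 0, 0.4], 0.086, 0.1], [[-7.8, 0, 0.3], 0.086, 0.1], [[-7.8, 0, 0.4], 0.086, 0.1], [[-7.8, 0, 0.4], 0.086, 0.1]]}}

```text
time: 25.9
tool_pos: [0.6368, 0.1484, 0.1812]
tcp_rot: [0.623, -0.623, -0.335, 0.333]
force: [-0.2, 3.0, 2.8]
opening: 0.0219
```

{"op": "step_arm", "data": {"increments": [[[-7.8, 0, 0.4], 0.086, 0.1], [[-7.8, 0, 0.4], 0.086, 0.1], [[-7.8, 0, 0.3], 0.086, 0.1], [[-7.8, 0, 0.4], 0.086, 0.1], [[-7.8, 0, 0.4], 0.086, 0.1]]}}

```text
time: 26.32
tool_pos: [0.6088, 0.122, 0.1812]
tcp_rot: [0.681, -0.68, -0.195, 0.192]
force: [-0.5, 4.7, 2.0]
opening: 0.0217
```

{"op": "step_arm", "data": {"increments": [[[-7.8, 0, 0.4], 0.086, 0.1], [[-7.8, 0, 0.4], 0.086, 0.1], [[-7.8, 0, 0.3], 0.086, 0.1], [[0, 0, 0], 0, 0.1]]}}

```text
time: 26.65
tool_pos: [0.5865, 0.1124, 0.1811]
tcp_rot: [0.7, -0.699, -0.105, 0.104]
force: [-1.1, 4.5, 3.6]
opening: 0.0216
```

```bash
python3 - <<'E'
from h import *
st,p,y=pose();piv=np.array([.562,.1985])
d=p[:2]-piv; r=np.linalg.norm(d); a0=np.arctan2(d[1],d[0]); print(p,y,st['opening'],st['force'],r,a0)
plan([(piv[0]+.09*np.cos(a),piv[1]+.09*np.sin(a),p[2],0.035) for a in [-1.536]],0.1,step=8)
t=grab('top','top12');w=grab('wrist','wrist12')
cv2.imwrite('pics/t12c.png',cv2.resize(t['img'][110:260,200:450],None,fx=3,fy=3,interpolation=cv2.INTER_CUBIC))
E
```

```text
[0.58653034 0.11243388 0.18110032] 0.2974916271572857 0.021631846704212254 [-1.09263588  4.46025385  3.63718224] 0.08949365064152126 -1.2931411338561838
t 26.65 at [0.5865 0.1124 0.1811] yaw 0.297 op 0.0216 F [-1.1  4.5  3.6]
[[[-7.2, -0.0, 0.9], 0.087, 0.1], [[-7.2, -0.0, 0.2], 0.088, 0.1], [[-7.3, -0.0, -0.4], 0.087, 0.1]]
```

View pics/t12c.png

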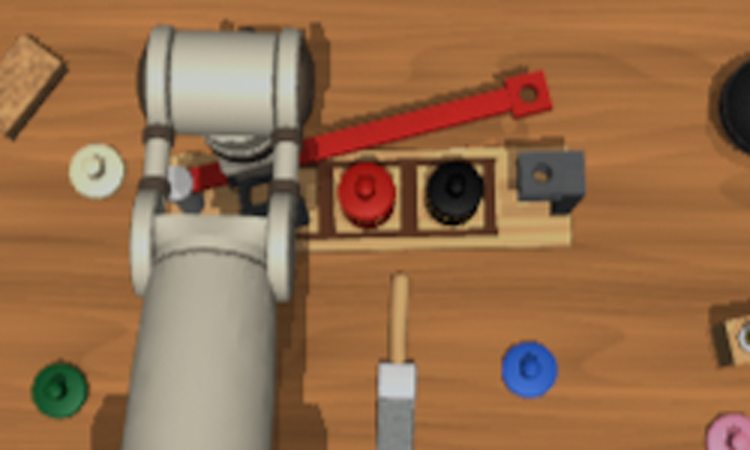

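{"op": "step_arm", "data": {"increments": [[[-7.2, 0, 0.9], 0.087, 0.1], [[-7.2, 0, 0.2], 0.088, 0.1], [[-6, 0, -0.4], 0.08, 0.1], [[0, 0, 0], 0, 0.1], [[0, 0, 0], 0, 0.1]]}}

```text
time: 27.17
tool_pos: [0.5674, 0.1092, 0.181]
tcp_rot: [0.708, -0.706, -0.018, 0.016]
force: [-2.3, 6.8, 4.7]
opening: 0.0216
```

{"op": "step_arm", "data": {"increments": [[[-2, 0, 0], 0, 0.1], [[0, 0, 0], 0, 0.1]]}}

```text
time: 27.33
tool_pos: [0.5659, 0.1091, 0.181]
tcp_rot: [0.708, -0.706, -0.018, 0.016]
force: [0.0, 5.1, 3.8]
opening: 0.0215
```

{"op": "step_arm", "data": {"increments": [[[-1, 0, 0], 0, 0.1], [[0, 0, 0], 0, 0.1]]}}

```text
time: 27.5
tool_pos: [0.5659, 0.109, 0.1811]
tcp_rot: [0.708, -0.706, -0.019, 0.015]
force: [3.9, 6.8, 0.5]
opening: 0.0219
```

{"op": "step_arm", "data": {"increments": [[[-1, 0, 0], 0, 0.1], [[0, 0, 0], 0, 0.1]]}}

```text
time: 27.67
tool_pos: [0.5658, 0.109, 0.1811]
tcp_rot: [0.708, -0.706, -0.02, 0.014]
force: [8.8, 8.1, -2.1]
opening: 0.0216
```

{"op": "step_arm", "data": {"increments": [[[0.5, 0, 0], 0, 0.1], [[0, 0, 0], 0, 0.5], [[0, 0, 0], 0, 0.5], [[0, 0, 0], 0, 0.5], [[0, -25, 0], 0, 0.5]]}}

```text
time: 28.08
tool_pos: [0.56, 0.1071, 0.1995]
tcp_rot: [-0.707, 0.707, 0.013, -0.02]
force: [0.7, 0.4, -1.0]
opening: 0.0455
```

{"op": "step_arm", "data": {"increments": [[[0, -36, 0], 0, 0.5], [[0, -30, -20], 0, 0.5], [[0, 0, -36], 0, 0.5], [[0, 0, -36], 0, 0.5], [[0, 0, -36], 0, 0.5]]}}

```text
time: 28.5
tool_pos: [0.5693, -0.0219, 0.2714]
tcp_rot: [-0.707, 0.707, 0.017, -0.016]
force: [1.3, -0.4, -0.0]
opening: 0.0456
```

```bash
python3 - <<'E'
from h import *
plan([(0.575,-0.20,0.27,0.035)],0.5)
E
```

```text
t 28.50 at [ 0.5693 -0.0219  0.2714] yaw 0.047 op 0.0456 F [ 1.3 -0.4 -0. ]
[[[-0.5, 0.3, -35.6], 0.002, 0.5], [[-0.5, 0.3, -35.6], 0.003, 0.5], [[-0.4, 0.3, -35.7], 0.002, 0.5], [[-0.3, 0.3, -35.6], 0.003, 0.5], [[-0.2, 0.2, -35.7], 0.002, 0.5]]
```

{"op": "step_arm", "data": {"increments": [[[0, 0, -36], 0.002, 0.5], [[0, 0, -36], 0.002, 0.5], [[0, 0, -36], 0.002, 0.5], [[0, 0, -36], 0.002, 0.5], [[0, 0, -36], 0.002, 0.5]]}}

```text
time: 28.92
tool_pos: [0.5763, -0.2023, 0.2704]
tcp_rot: [-0.707, 0.707, 0.012, -0.013]
force: [1.0, 0.4, 0.6]
opening: 0.0458
```

{"op": "step_arm", "data": {"increments": [[[0, 0, -25], 0, 0.5], [[0, 0, 0], 0, 0.5], [[0, 0, 0], 0, 0.5], [[0, 0, 0], 0, 0.5]]}}

```text
time: 29.25
tool_pos: [0.5775, -0.2247, 0.2704]
tcp_rot: [0.707, -0.707, -0.013, 0.013]
force: [-0.1, 0.1, -0.7]
opening: 0.0459
```

```bash
python3 - <<'E'
from h import *
st,p,y=pose();print(p,y,st['joint_vel'].round(3))
w=grab('wrist','wrist13');t=grab('top','top13');s=grab('side','side13')
u,v=proj(w,(.5735,-.1667,.157)); print(u,v, proj(w,(.4155,-.39,.115)))
print((round(u)-60,round(v)-60))
cv2.imwrite('pics/w13c.png',cv2.resize(w['img'][max(0,int(v)-60):int(v)+60,int(u)-60:int(u)+60],None,fx=5,fy=5,interpolation=cv2.INTER_CUBIC))
cv2.imwrite('pics/t13c.png',cv2.resize(t['img'][110:290,200:500],None,fx=2.6,fy=2.6,interpolation=cv2.INTER_CUBIC))
E
```

```text
[ 0.5775297  -0.22466624  0.27036404] 0.036228373968072436 [ 0.021 -0.011  0.008  0.001 -0.001  0.001]
318.1569593111658 136.11386112892671 (np.float64(173.8098472735124), np.float64(328.2846816764153))
(258, 76)
```

View pics/wrist13.png

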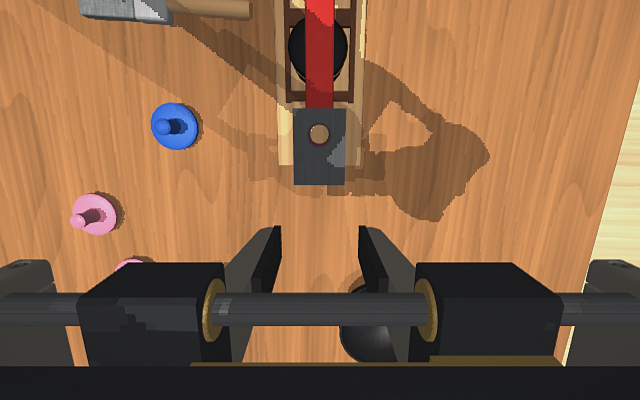

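View pics/w13c.png

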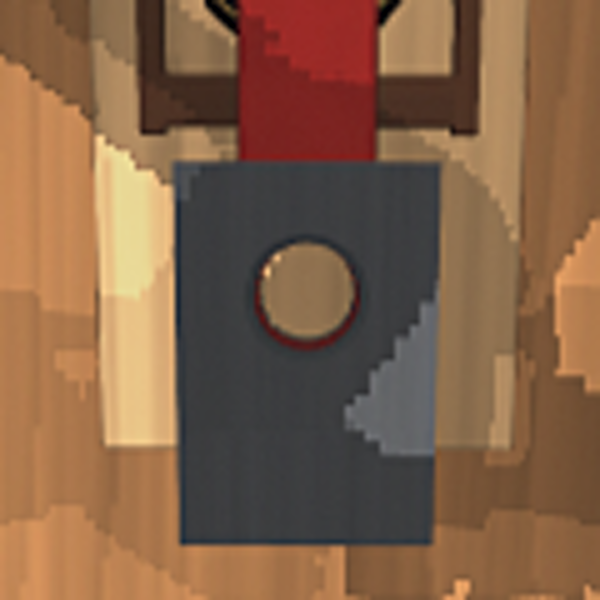

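View pics/t13c.png

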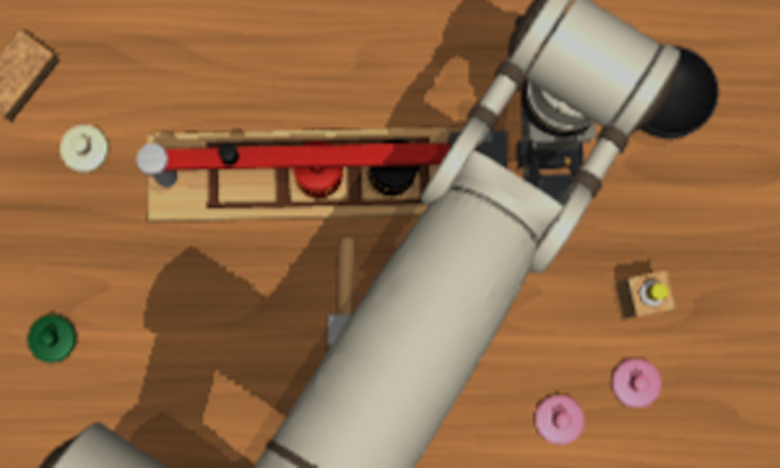

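```bash
python3 - <<'E'
from h import *
w=load('wrist13'); print('fork',onz(w,319.4,134.6,.157))
# top13 pin
t=load('top13'); 
b=blob(t['img'],'yellow',453,222,10); print(b[1] if b else None)
plan([(0.416,-0.45,0.24,0.035)],0.5)
E
```

```text
fork [ 0.5744948  -0.16542433  0.157     ]
((453.16278076171875, 221.8372344970703), (5.883674621582031, 6.049780368804932), 44.99998092651367)
t 29.40 at [ 0.5778 -0.2239  0.2707] yaw 0.038 op 0.0458 F [ 0.2 -0.6 -0.2]
[[[-21.3, 3.8, -27.5], 0.0, 0.5], [[-21.3, 3.8, -27.5], 0.0, 0.5], [[-21.3, 3.9, -27.5], 0.0, 0.5], [[-21.3, 3.8, -27.5], 0.001, 0.5], [[-21.2, 3.9, -27.5], 0.0, 0.5]]
[[[-21.2, 3.8, -27.5], 0.001, 0.5], [[-21.2, 3.9, -27.5], 0.0, 0.5], [[-21.3, 3.8, -27.4], 0.001, 0.5]]
```

{"op": "step_arm", "data": {"increments": [[[-21, 4, -27], 0, 0.5], [[-21, 4, -27], 0, 0.5], [[-21, 4, -28], 0, 0.5], [[-21, 4, -28], 0, 0.5], [[-21, 4, -28], 0, 0.5]]}}

```text
time: 29.82
tool_pos: [0.4772, -0.3669, 0.2507]
tcp_rot: [-0.707, 0.707, 0.014, -0.013]
force: [0.5, 0.7, -0.1]
opening: 0.0458
```

{"op": "step_arm", "data": {"increments": [[[-21, 4, -28], 0, 0.5], [[-21, 4, -28], 0, 0.5], [[-15, 3, -18], 0, 0.5], [[-6, 0, -8], 0, 0.5], [[0, 0, 0], 0, 0.5]]}}

```text
time: 30.23
tool_pos: [0.417, -0.4518, 0.2395]
tcp_rot: [0.707, -0.707, -0.012, 0.012]
force: [-0.5, -0.4, -0.3]
opening: 0.0457
```

{"op": "step_arm", "data": {"increments": [[[0, 0, 0], 0, 0.5], [[0, 0, 0], 0, 0.5]]}}

```text
time: 30.4
tool_pos: [0.4191, -0.4497, 0.24]
tcp_rot: [0.707, -0.707, -0.014, 0.013]
force: [0.8, 0.6, 0.6]
opening: 0.0455
```

```bash
python3 - <<'E'
from h import *
st,p,y=pose();print(p,y,st['joint_vel'].round(3))
w=grab('wrist','wrist14')
u,v=proj(w,(.4155,-.39,.115)); print(u,v)
x0,y0=int(u)-60,max(0,int(v)-60);print(x0,y0)
cv2.imwrite('pics/w14c.png',cv2.resize(w['img'][y0:y0+120,x0:x0+120],None,fx=5,fy=5,interpolation=cv2.INTER_CUBIC))
print('pin',circ(w,'yellow',u,v,40,.115))
E
```

```text
[ 0.41909512 -0.44972557  0.24001337] 0.03797246549104516 [ 0.005  0.001  0.002 -0.004 -0.002 -0.001]
318.7229628816046 133.4330387560687
258 73
pin ('ell', array([321.2, 133.1]), 'ctr@z', array([ 0.4176, -0.3896]), 'minencl', array([ 417.7, -389.7,    8.9]), 'lsq', array([ 0.4176, -0.3897]), np.float64(0.0088))
```

View pics/w14c.png

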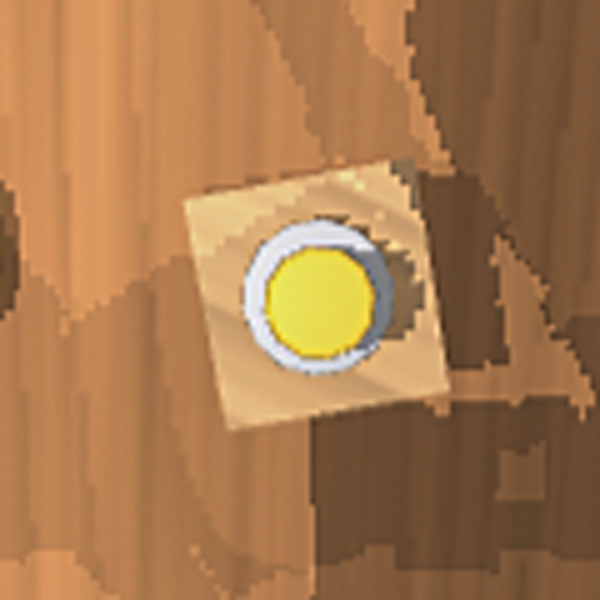

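{"op": "step_arm", "data": {"increments": [[[1, 10, 30], 0, 0.5], [[0, 20, 25], 0, 0.5], [[0, 25, 5], 0, 0.5], [[0, 0, 0], 0, 0.5], [[0, 0, 0], 0, 0.5]]}}

```text
time: 30.87
tool_pos: [0.4169, -0.3895, 0.184]
tcp_rot: [0.708, -0.706, -0.013, 0.014]
force: [0.2, 0.2, 0.9]
opening: 0.0461
```

{"op": "step_arm", "data": {"increments": [[[0, 0, 0], 0, 0.5]]}}

```text
time: 30.95
tool_pos: [0.4175, -0.3917, 0.1862]
tcp_rot: [-0.706, 0.708, 0.013, -0.013]
force: [0.1, -0.4, 1.0]
opening: 0.0457
```

```bash
python3 - <<'E'
from h import *
plan([(0.4177,-0.39,0.111,0.035)],0.5,step=25)
E
```

```text
t 30.95 at [ 0.4175 -0.3917  0.1862] yaw 0.037 op 0.0457 F [ 0.1 -0.4  1. ]
[[[0.1, 18.8, 0.4], 0.0, 0.5], [[0.1, 18.8, 0.4], 0.001, 0.5], [[0.0, 18.8, 0.5], 0.0, 0.5], [[0.1, 18.8, 0.4], 0.001, 0.5]]
```

{"op": "step_arm", "data": {"increments": [[[0, 20, 1], 0, 0.5], [[0, 25, 0], 0, 0.5], [[0, 20, 0], 0, 0.5], [[0, 8, 0], 0, 0.5], [[0, 0, 0], 0, 0.5]]}}

```text
time: 31.37
tool_pos: [0.4163, -0.3902, 0.1109]
tcp_rot: [0.708, -0.706, -0.012, 0.013]
force: [0.1, 0.6, -0.9]
opening: 0.046
```

{"op": "step_arm", "data": {"increments": [[[0, 0, 0], 0, 0.5], [[0, 0, 0], 0, 0.5]]}}

```text
time: 31.53
tool_pos: [0.4175, -0.3916, 0.1138]
tcp_rot: [-0.706, 0.708, 0.013, -0.012]
force: [-0.4, -0.2, 0.4]
opening: 0.0462
```

{"op": "step_arm", "data": {"increments": [[[0, 2.5, 1.5], 0, 0.5], [[0, 0, 0], 0, 0.5], [[0, 0, 0], 0, 0.1], [[0, 0, 0], 0, 0.1], [[0, 0, 0], 0, 0.1]], "grip_force": 25}}

```text
time: 31.95
tool_pos: [0.4166, -0.3887, 0.1094]
tcp_rot: [-0.707, 0.707, 0.013, -0.013]
force: [0.0, -1.1, 0.2]
opening: 0.0282
```

{"op": "step_arm", "data": {"increments": [[[0, 0, 0], 0, 0.1], [[0, 0, 0], 0, 0.1], [[0, 0, 0], 0, 0.1], [[0, -5, 0], 0, 0.1], [[0, 0, 0], 0, 0.1]]}}

```text
time: 32.37
tool_pos: [0.4167, -0.3889, 0.1148]
tcp_rot: [-0.707, 0.707, 0.013, -0.013]
force: [0.8, 0.2, -0.7]
opening: 0.0196
```

```bash
python3 - <<'E'
from h import *
st,p,y=pose();print(p,y,st['opening'],st['force'],st['moment'])
E
```

```text
[ 0.41670188 -0.38888429  0.11482002] 0.036147114809861894 0.01956325373493763 [ 0.81095594  0.20861016 -0.69936084] [-0.02458768 -0.15022111 -0.01683606]
```

{"op": "step_arm", "data": {"increments": [[[0, -20, 0], 0, 0.1], [[0, -36, 0], 0, 0.1], [[0, -36, 0], 0, 0.1], [[0, -36, 0], 0, 0.1], [[10, -32, 14], 0, 0.1]]}}

```text
time: 32.78
tool_pos: [0.4247, -0.3759, 0.2765]
tcp_rot: [-0.706, 0.708, 0.012, -0.012]
force: [0.3, -1.5, -0.4]
opening: 0.0193
```

```bash
python3 - <<'E'
from h import *
plan([(0.5735,-0.1645,0.275,0.035)],0.1,step=36)
E
```

```text
t 32.78 at [ 0.4247 -0.3759  0.2765] yaw 0.033 op 0.0193 F [ 0.3 -1.5 -0.4]
[[[19.5, 0.2, 25.8], -0.0, 0.1], [[19.5, 0.2, 25.8], -0.0, 0.1], [[19.5, 0.2, 25.8], -0.0, 0.1], [[19.5, 0.2, 25.8], -0.0, 0.1], [[19.4, 0.2, 25.8], -0.0, 0.1]]
[[[19.5, 0.2, 25.8], -0.001, 0.1], [[19.5, 0.1, 25.8], -0.0, 0.1], [[19.4, 0.2, 25.7], -0.001, 0.1]]
```

{"op": "step_arm", "data": {"increments": [[[19, 0, 26], 0, 0.1], [[19, 0, 26], 0, 0.1], [[19, 0, 26], 0, 0.1], [[19, 0, 26], 0, 0.1], [[19, 0, 26], 0, 0.1]]}}

```text
time: 33.2
tool_pos: [0.5165, -0.2395, 0.2741]
tcp_rot: [0.707, -0.707, -0.012, 0.013]
force: [0.3, -1.2, -1.1]
opening: 0.0193
```

{"op": "step_arm", "data": {"increments": [[[19, 0, 26], 0, 0.1], [[19, 0, 26], 0, 0.1], [[15, 0, 18], 0, 0.1], [[0, 0, 0], 0, 0.1], [[0, 0, 0], 0, 0.1]]}}

```text
time: 33.62
tool_pos: [0.5667, -0.1682, 0.2738]
tcp_rot: [-0.707, 0.707, 0.013, -0.014]
force: [0.5, 0.6, -0.8]
opening: 0.0195
```

{"op": "step_arm", "data": {"increments": [[[0, 0, 0], 0, 0.1], [[0, 0, 0], 0, 0.1]]}}

```text
time: 33.78
tool_pos: [0.566, -0.1701, 0.274]
tcp_rot: [-0.707, 0.707, 0.012, -0.012]
force: [0.2, 0.2, 0.1]
opening: 0.0196
```

```bash
python3 - <<'E'
from h import *
plan([(0.5735,-0.1645,0.275,0.035)],0.1,step=36)
E
```

```text
t 33.78 at [ 0.566  -0.1701  0.274 ] yaw 0.035 op 0.0196 F [0.2 0.2 0.1]
[[[7.6, -1.0, 5.3], -0.0, 0.1]]
```

{"op": "step_arm", "data": {"increments": [[[7.5, 0, 5.5], 0, 0.1], [[0, 8, 0], 0, 0.1], [[0, 0, 0], 0, 0.1], [[0, 0, 0], 0, 0.1], [[0, 0, 0], 0, 0.1]]}}

```text
time: 34.2
tool_pos: [0.5738, -0.1634, 0.2658]
tcp_rot: [0.707, -0.707, -0.012, 0.013]
force: [0.4, -0.9, -1.0]
opening: 0.0194
```

```bash
python3 - <<'E'
from h import *
st,p,y=pose();print(p,y,st['opening'],st['force'])
w=grab('wrist','wrist15');s=grab('side','side15')
u,v=proj(s,(.5735,-.1655,.16)); x0,y0=int(u)-60,int(v)-80; print(u,v,x0,y0, 'tip exp',proj(s,(p[0],p[1]-.001,p[2]-.0946)),'forkhole',proj(s,(.5735,-.1654,.157)))
cv2.imwrite('pics/s15c.png',cv2.resize(s['img'][y0:y0+120,x0:x0+120],None,fx=5,fy=5,interpolation=cv2.INTER_CUBIC))
E
```

```text
[ 0.57375793 -0.16340717  0.26575609] 0.03579840172782767 0.01937140039879752 [ 0.39121066 -0.90536373 -0.9565228 ]
377.6227031043346 222.55321017860206 317 142 tip exp (np.float64(377.8203077368462), np.float64(219.50284817400686)) forkhole (np.float64(377.5254359543957), np.float64(223.27315958635427))
```

View pics/s15c.png

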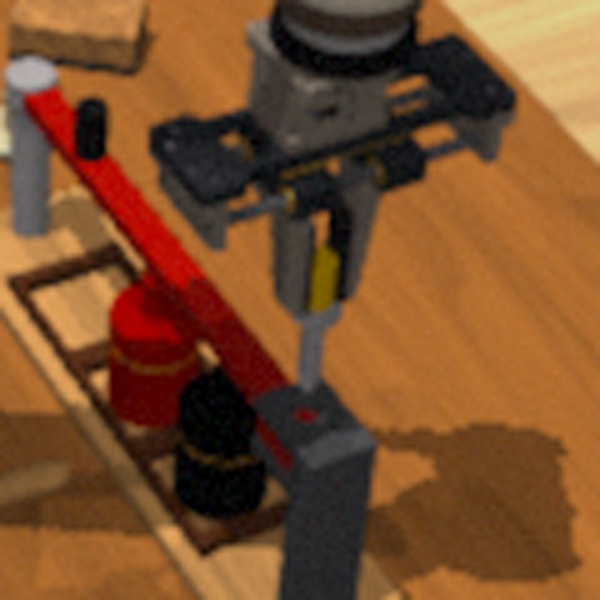

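View pics/wrist15.png

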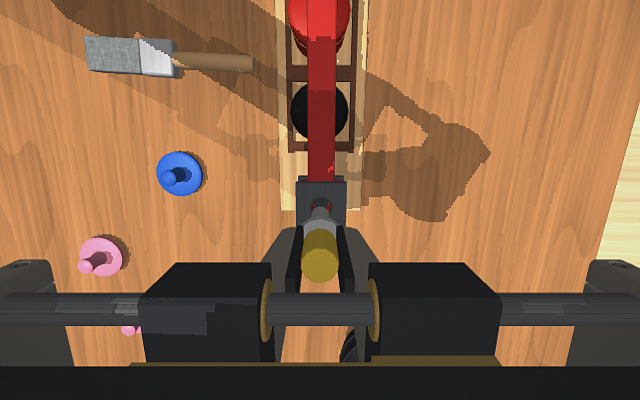

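```bash
python3 - <<'E'
from h import *
w=load('wrist15')
cv2.imwrite('pics/w15c.png',cv2.resize(w['img'][165:265,270:370],None,fx=6,fy=6,interpolation=cv2.INTER_CUBIC))
p=np.array([.57376,-.16341,.26576])
print('hole',proj(w,(.5735,-.1654,.157)),'tip',proj(w,(p[0],p[1]-.001,p[2]-.0946)),'axis at .157',proj(w,(p[0],p[1]-.001,.157)))
E
```

```text
hole (np.float64(320.0665985747428), np.float64(206.7358695281123)) tip (np.float64(320.44280506509824), np.float64(210.17642506600234)) axis at .157 (np.float64(320.4064699538236), np.float64(205.64917285816804))
```

View pics/w15c.png

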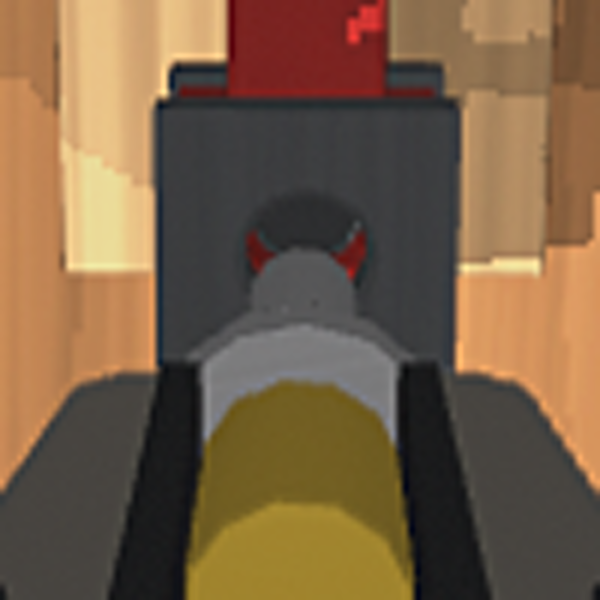

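{"op": "step_arm", "data": {"increments": [[[0.8, 5, -0.8], 0, 0.1], [[0, 8, 0], 0, 0.1], [[0, 8, 0], 0, 0.1], [[0, 4, 0], 0, 0.1], [[0, 0, 0], 0, 0.1]]}}

```text
time: 34.72
tool_pos: [0.5739, -0.1636, 0.2389]
tcp_rot: [0.708, -0.706, -0.012, 0.014]
force: [0.2, 0.5, -1.1]
opening: 0.0194
```

{"op": "step_arm", "data": {"increments": [[[0, 0, 0], 0, 0.1]]}}

```text
time: 34.8
tool_pos: [0.5745, -0.1639, 0.2404]
tcp_rot: [0.707, -0.707, -0.012, 0.013]
force: [0.0, 0.3, -1.4]
opening: 0.0194
```

{"op": "step_arm", "data": {"increments": [[[0, 5, 0], 0, 0.1], [[0, 6, 0], 0, 0.1], [[0, 6, 0], 0, 0.1], [[0, 4, 0], 0, 0.1], [[0, 0, 0], 0, 0.1]]}}

```text
time: 35.22
tool_pos: [0.5741, -0.1637, 0.2185]
tcp_rot: [0.707, -0.707, -0.012, 0.014]
force: [-0.2, 0.9, -1.1]
opening: 0.0192
```

{"op": "step_arm", "data": {"increments": [[[0, 0, 0], 0, 0.1]]}}

```text
time: 35.3
tool_pos: [0.5746, -0.1639, 0.2196]
tcp_rot: [0.707, -0.707, -0.012, 0.013]
force: [-0.7, 0.2, 0.4]
opening: 0.0193
```

{"op": "step_arm", "data": {"increments": [[[0, 5, 0], 0, 0.1], [[0, 6, 0], 0, 0.1], [[0, 6, 0], 0, 0.1], [[0, 4, 0], 0, 0.1], [[0, 0, 0], 0, 0.1]]}}

```text
time: 35.72
tool_pos: [0.5741, -0.1637, 0.1975]
tcp_rot: [0.707, -0.707, -0.012, 0.014]
force: [-0.3, -1.2, -1.8]
opening: 0.0192
```

{"op": "step_arm", "data": {"increments": [[[0, 2, 0], 0, 0.1], [[0, 0, 0], 0, 0.1]]}}

```text
time: 35.88
tool_pos: [0.5747, -0.164, 0.1968]
tcp_rot: [0.707, -0.707, -0.013, 0.013]
force: [0.3, -0.2, -1.1]
opening: 0.0195
```

{"op": "step_arm", "data": {"increments": [[[0, 3, 0], 0, 0.1], [[0, 0, 0], 0, 0.1], [[0, 1, 0], 0, 0.1], [[0, 0, 0], 0, 0.1]]}}

```text
time: 36.22
tool_pos: [0.5748, -0.164, 0.193]
tcp_rot: [0.707, -0.707, -0.013, 0.013]
force: [0.2, -0.3, -1.0]
opening: 0.0194
```

{"op": "step_arm", "data": {"increments": [[[0, 1, 0], 0, 0.1], [[0, 0, 0], 0, 0.1], [[0, 0, 0], 0, 0.1]]}}

```text
time: 36.47
tool_pos: [0.5748, -0.164, 0.1921]
tcp_rot: [0.707, -0.707, -0.013, 0.013]
force: [-0.3, 0.8, -1.5]
opening: 0.0193
```

{"op": "step_arm", "data": {"increments": [[[0, 1, 0], 0, 0.1], [[0, 0, 0], 0, 0.1], [[0, 0, 0], 0, 0.1]]}}

```text
time: 36.72
tool_pos: [0.575, -0.1642, 0.1915]
tcp_rot: [-0.707, 0.707, 0.013, -0.013]
force: [0.3, -0.7, 0.6]
opening: 0.0193
```

{"op": "step_arm", "data": {"increments": [[[0, 1, 0], 0, 0.1], [[0, 0, 0], 0, 0.1], [[0, 0, 0], 0, 0.1]]}}

```text
time: 36.97
tool_pos: [0.5751, -0.1642, 0.1914]
tcp_rot: [-0.707, 0.707, 0.013, -0.013]
force: [-2.8, 0.8, 5.4]
opening: 0.0193
```

{"op": "step_arm", "data": {"increments": [[[0, 1, 0], 0, 0.1], [[0, 0, 0], 0, 0.1], [[0, -2, 0], 0, 0.1], [[0, 0, 0], 0, 0.5], [[0, 0, 0], 0, 0.5]]}}

```text
time: 37.38
tool_pos: [0.5749, -0.1641, 0.191]
tcp_rot: [-0.707, 0.707, 0.013, -0.013]
force: [0.1, 0.3, -0.6]
opening: 0.0307
```

{"op": "step_arm", "data": {"increments": [[[0, 0, 0], 0, 0.5], [[0, -20, 0], 0, 0.5], [[0, -36, 0], 0, 0.5], [[-20, -20, -20], 0, 0.5], [[-36, 0, -20], 0, 0.5]]}}

```text
time: 37.8
tool_pos: [0.5236, -0.2072, 0.2727]
tcp_rot: [-0.705, 0.709, 0.017, -0.011]
force: [-0.6, -1.5, 0.1]
opening: 0.0461
```

{"op": "step_arm", "data": {"increments": [[[-30, 0, -30], 0, 0.5], [[-30, 0, -30], 0, 0.5], [[-20, 0, -20], 0, 0.5], [[0, 0, 0], 0, 0.5], [[0, 0, 0], 0, 0.5]]}}

```text
time: 38.22
tool_pos: [0.4436, -0.2886, 0.2669]
tcp_rot: [0.707, -0.707, -0.012, 0.012]
force: [0.1, -0.5, -0.1]
opening: 0.046
```

```bash
python3 - <<'E'
from h import *
st,p,y=pose();print(st['time'],p,y,st['force'])
w=grab('wrist','wrist16');s=grab('side','side16');t=grab('top','top16')
cv2.imwrite('pics/s16c.png',cv2.resize(s['img'][130:290,290:450],None,fx=3.7,fy=3.7,interpolation=cv2.INTER_CUBIC))
cv2.imwrite('pics/t16c.png',cv2.resize(t['img'][40:290,200:500],None,fx=2.4,fy=2.4,interpolation=cv2.INTER_CUBIC))
E
```

```text
38.2167 [ 0.44359273 -0.28856336  0.26694355] 0.03302151933310152 [ 0.10206479 -0.5140738  -0.11466333]
```

View pics/s16c.png

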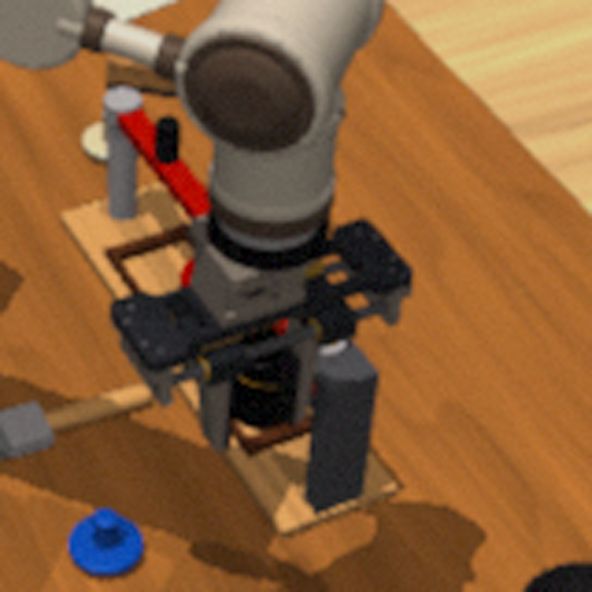

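View pics/t16c.png

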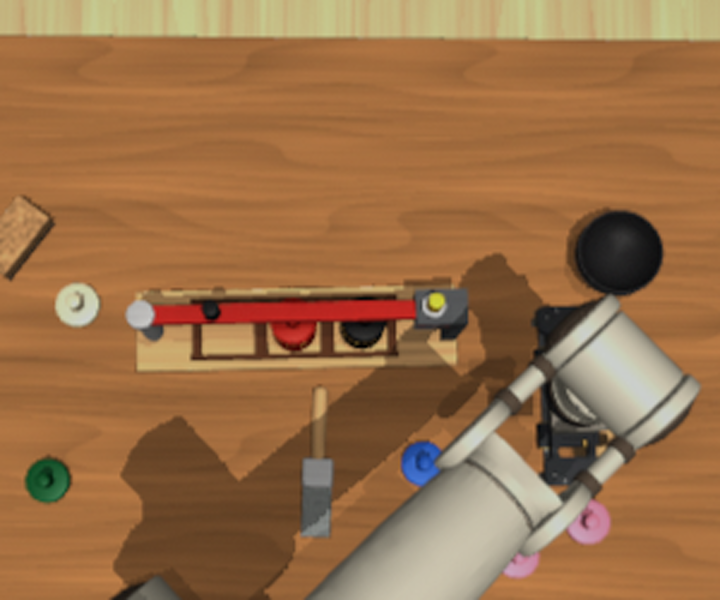

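View pics/wrist16.png

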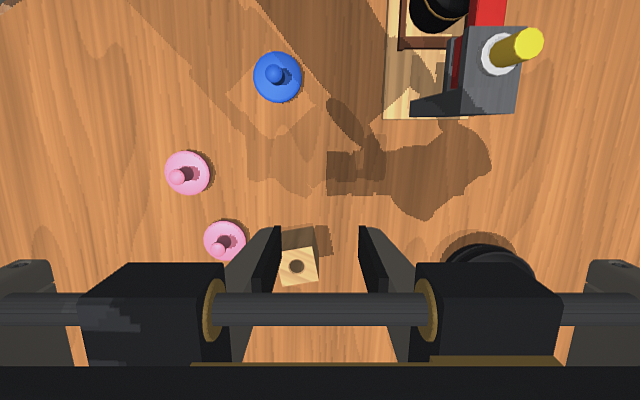

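{"op": "step_arm", "data": {"increments": [[[-20, 0, -36], 0, 0.5], [[-20, 0, -36], 0, 0.5], [[-20, 0, -36], 0, 0.5], [[-20, 0, -36], 0, 0.5], [[-20, 0, -36], 0, 0.5]]}}

```text
time: 38.78
tool_pos: [0.3512, -0.4719, 0.267]
tcp_rot: [0.707, -0.707, -0.014, 0.014]
force: [0.7, -0.6, 0.7]
opening: 0.0463
```

{"op": "step_arm", "data": {"increments": [[[-10, 0, -20], 0, 0.5], [[0, 0, 0], 0, 0.5], [[0, 0, 0], 0, 0.5]]}}

```text
time: 39.03
tool_pos: [0.3422, -0.4915, 0.2665]
tcp_rot: [0.707, -0.707, -0.013, 0.013]
force: [0.8, 0.0, -0.1]
opening: 0.0456
```

```bash
python3 - <<'E'
from h import *
st,p,y=pose();print(st['time'],p,y,st['force'])
s=grab('side','side17');t=grab('top','top17');t0=load('top0')
cv2.imwrite('pics/s17c.png',cv2.resize(s['img'][130:290,290:450],None,fx=3.7,fy=3.7,interpolation=cv2.INTER_CUBIC))
cv2.imwrite('pics/t17c.png',cv2.resize(t['img'][110:290,180:500],None,fx=2.5,fy=2.5,interpolation=cv2.INTER_CUBIC))
print('red lid disc on caddy exp px',proj(s,(.566,.009,.119)),'pin top',proj(s,(.5745,-.165,.157+.04)))
for nm,(a,b,c,d) in {'sand':(120,156,190,224),'bowl':(125,165,437,480),'brush':(198,268,322,342)}.items():
    print(nm,np.abs(t['img'][a:b,c:d].astype(int)-t0['img'][a:b,c:d]).mean().round(2))
E
```

```text
39.0333 [ 0.34215781 -0.49149541  0.26652141] 0.03593426516922701 [ 0.82461759  0.04033857 -0.06627213]
red lid disc on caddy exp px (np.float64(347.99673142150095), np.float64(196.78707059544243)) pin top (np.float64(378.86266643290674), np.float64(213.00967475679442))
sand 0.81
bowl 0.81
brush 13.25
```

View pics/s17c.png

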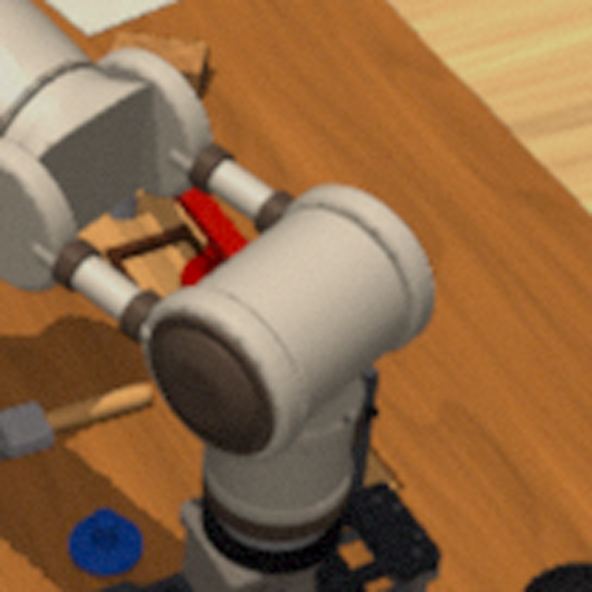

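View pics/t17c.png

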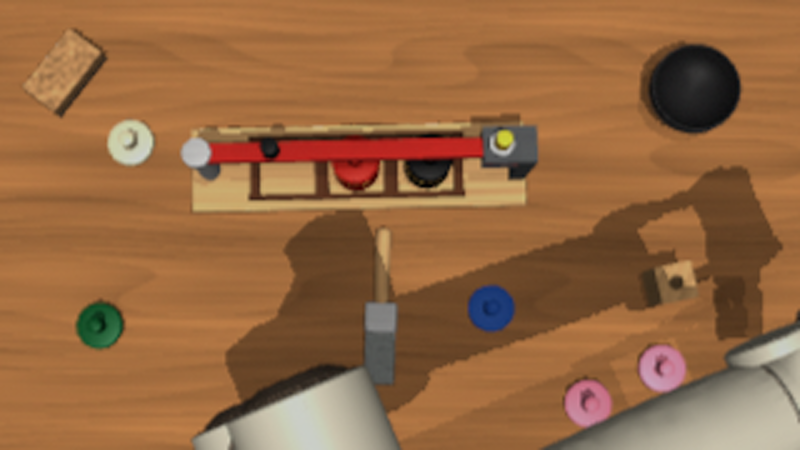

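```bash
python3 - <<'E'
from h import *
plan([(0.42,0.2,0.27,0.035)],0.5,step=40)
E
```

```text
t 39.13 at [ 0.3429 -0.4902  0.2669] yaw 0.038 op 0.0463 F [-0.2 -0.4 -0.1]
[[[5.7, -0.2, 38.2], 0.0, 0.5], [[5.7, -0.2, 38.2], 0.0, 0.5], [[5.7, -0.2, 38.2], 0.0, 0.5], [[5.7, -0.2, 38.1], 0.0, 0.5], [[5.7, -0.2, 38.2], 0.0, 0.5]]
[[[5.8, -0.2, 38.1], 0.0, 0.5], [[5.7, -0.2, 38.2], 0.0, 0.5], [[5.8, -0.2, 38.1], 0.0, 0.5], [[5.7, -0.2, 38.2], 0.0, 0.5], [[5.8, -0.1, 38.1], 0.0, 0.5]]
[[[5.7, -0.2, 38.2], 0.0, 0.5], [[5.8, -0.1, 38.1], 0.0, 0.5], [[5.7, -0.2, 38.2], 0.001, 0.5], [[5.7, -0.1, 38.1], 0.0, 0.5], [[5.7, -0.2, 38.2], 0.001, 0.5]]
[[[5.7, -0.1, 38.2], 0.0, 0.5], [[5.7, -0.2, 38.1], 0.001, 0.5], [[5.6, -0.1, 38.2], 0.0, 0.5]]
```

{"op": "step_arm", "data": {"increments": [[[6, 0, 38], 0, 0.5], [[6, 0, 38], 0, 0.5], [[6, 0, 38], 0, 0.5], [[6, 0, 38], 0, 0.5], [[6, 0, 38], 0, 0.5]]}}

```text
time: 39.55
tool_pos: [0.3653, -0.2972, 0.267]
tcp_rot: [0.707, -0.707, -0.014, 0.013]
force: [0.6, -0.0, -0.0]
opening: 0.046
```

{"op": "step_arm", "data": {"increments": [[[6, 0, 38], 0, 0.5], [[6, 0, 38], 0, 0.5], [[6, 0, 38], 0, 0.5], [[6, 0, 38], 0, 0.5], [[6, 0, 30], 0, 0.5]]}}

```text
time: 39.97
tool_pos: [0.3879, -0.1136, 0.2672]
tcp_rot: [0.707, -0.707, -0.014, 0.014]
force: [-0.5, -0.7, 0.5]
opening: 0.0461
```

```bash
python3 - <<'E'
from h import *
st,p,y=pose();print(st['time'],p,y)
w=grab('wrist','wrist18')
E
```

```text
39.9667 [ 0.38788927 -0.11355159  0.26718674] 0.03942970586314374
```

View pics/wrist18.png

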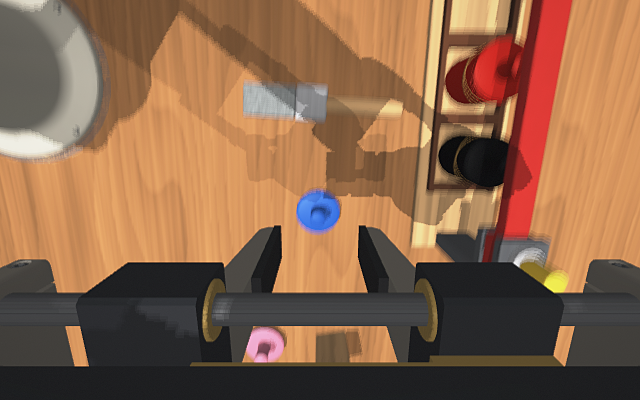

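{"op": "step_arm", "data": {"increments": [[[6, 0, 38], 0, 0.5], [[6, 0, 38], 0, 0.5], [[6, 0, 38], 0, 0.5], [[6, 0, 38], 0, 0.5], [[6, 0, 38], 0, 0.5]]}}

```text
time: 40.43
tool_pos: [0.4105, 0.0764, 0.2674]
tcp_rot: [0.707, -0.707, -0.014, 0.013]
force: [0.3, -1.0, -0.3]
opening: 0.046
```

{"op": "step_arm", "data": {"increments": [[[0, 0, 38], 0, 0.5], [[0, 0, 38], 0, 0.5], [[0, 0, 20], 0, 0.5], [[0, 0, 0], 0, 0.5], [[0, 0, 0], 0, 0.5]]}}

```text
time: 40.85
tool_pos: [0.4069, 0.1706, 0.2671]
tcp_rot: [-0.707, 0.707, 0.014, -0.014]
force: [0.6, 0.4, -0.3]
opening: 0.0457
```

```bash
python3 - <<'E'
from h import *
st,p,y=pose();print(st['time'],p,y)
s=grab('side','side19');t=grab('top','top19');t0=load('top0')
cv2.imwrite('pics/s19c.png',cv2.resize(s['img'][140:290,300:450],None,fx=4,fy=4,interpolation=cv2.INTER_CUBIC))
for z in (.157,.165): print(proj(s,(.5745,-.165,z)))
E
```

```text
40.85 [0.40687653 0.17060684 0.26706731] 0.04070374085725743
(np.float64(377.7653343585146), np.float64(223.08425387188157))
(np.float64(377.98147915012817), np.float64(221.09983379135923))
```

View pics/s19c.png

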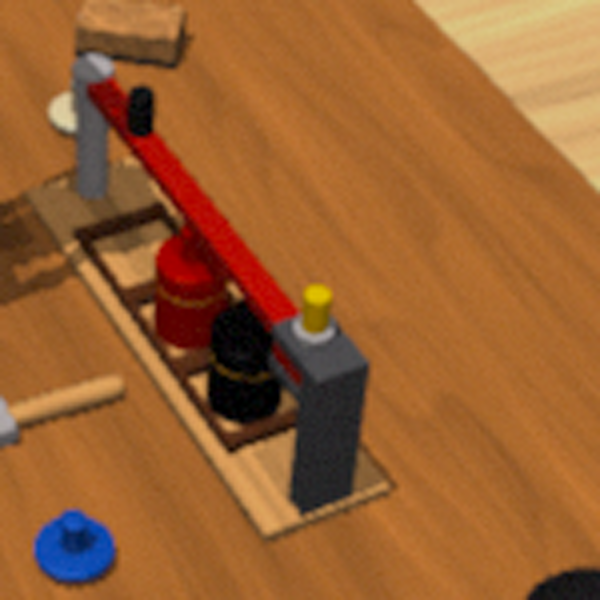

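View pics/top19.png

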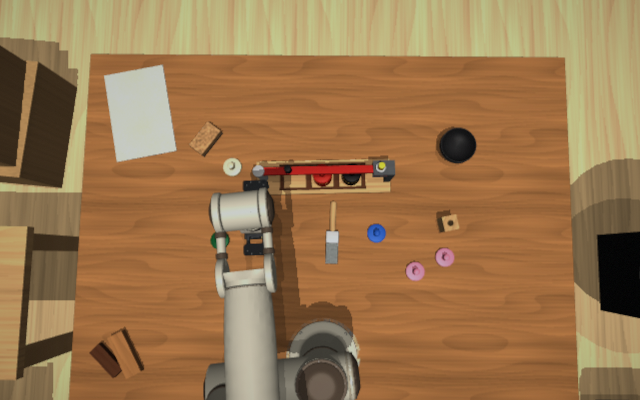

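```bash
python3 -c "
from plant import env
print(env.read_state()['force']); print(env.finish_job())"
```

```text
[0.74508904 0.38461859 0.23515698]
the job is handed in; nothing more can be done
None
```

The job is done and handed in at about 41 s of the 210 s allowed. Only the red and black caddies were on the bench. Red stands in bay 1 and black in bay 2, each wearing its own lid. The bar is shut and the pin is pushed home. The green, ivory, blue and pink lids were left where they were.

**Lids:** The red lid went down without contact to its calculated home height. I did not press it to confirm the seat. The black lid stopped at its home height with about 7 N of contact force. Both look fully home in the last side picture.

**Bar:** It came up against its stop and the holes lined up when seen from above.

**Pin:** It stopped within about 0.2 mm of the calculated flush height, with 5 N of contact. The side view shows its flange flat on the fork.

**Bystanders:** The sanding block and bowls match the first top picture. The numeric comparison for the brush did not match (13.25 against 0.81 for the other two). I put this down to the arm and its shadow over it, because the brush looks unmoved in the final top picture.

**Disagreement:** The top camera differed from the wrist camera by up to 5 mm on the black caddy and 4 mm on the fork hole. I used the wrist camera's readings for both, nudging the fork one about 1 mm.

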